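# Vent the flushing rig and unload its filters

## Task

Vent the filter flushing rig first: slide the safety catch fully off the vent button and hold the button all the way in for about a second. Then turn each fitted filter counter-clockwise out of its bayonet, lift it out and lay or stand all of them down inside the drain tray. When all are in the tray, slide the catch fully back over the button and leave the other things on the bench where they are.

Things in the scene. Friction and masses are not known exactly. Their poses are not given: they have to be found in the camera images.
- rig: fixed aluminium flushing rig, a block 240 (x) by 285 (y) by 40 mm high; origin at the centre of its underside, z up. On its top: six filter bays, three along x by two along y, 78 mm (x) and 94 mm (y) apart, some empty, and along its -y side the vent panel with the button at the rig's (-50, -96) mm under the sliding catch
- bay1 (a point): centre of a filter bay on the rig's top (z = 40 mm), at the rig's (-78, 92) mm. A bay is an open crown of steel blocks 71 mm across and 24 mm high; two tabs in it overhang the fitted filter's foot lugs (bayonet). Axes as the rig's
- bay2 (a point): as bay1, at the rig's (0, 92) mm
- bay3 (a point): as bay1, at the rig's (78, 92) mm
- bay4 (a point): as bay1, at the rig's (-78, -2) mm
- bay5 (a point): as bay1, at the rig's (0, -2) mm
- bay6 (a point): as bay1, at the rig's (78, -2) mm
- catch (a joint): sliding safety catch, 0 = shut, fully over the vent button, 0.065 m = fully open; opens towards the rig's +x. It stays where it is left (2 N of friction)
- catch_tab (a point): grip point on the catch's upright steel tab, 12 mm thick along the rig's x (the sliding line), 36 mm wide along its y. Point: mid-tab, 11 mm below the tab's top, 23 mm above the catch plate (52 by 80 by 4 mm, its top 18.5 mm above the rig's top). The tab is 15 mm to the rig's +x of the button's axis when shut, 80 mm when open
- vent_button (a joint): round black push button, 0 = out, 0.006 m = fully in; sprung, about 5 N when fully in, springs back
- vent_button_top (a point): centre of the button's top face, 32 mm across, 12 mm above the rig's top; hidden under the shut catch. It lies between two slide rails 14 mm high whose inner faces are 34 mm from the button's axis along the rig's y
- tray: loose steel drain tray, 240 (x) by 160 (y) by 36 mm high, walls and floor 4 mm thick, 0.9 kg; origin at the centre of its underside
- filter1_centre (a point): filter cartridge, absent in some starts. Point: its centre, 35 mm above its foot; z along its axis, up as fitted. White body 44 mm across, 38 mm high; on it a black grip bar 50 mm long (own x), 12 mm thick (own y), top 70 mm above the foot: pinch it across its thickness about 60 mm above the foot. Two foot lugs in line with the bar, 55 mm over both. 0.15 kg
- filter2_centre (a point): as filter1, and how all are fitted: foot on the rig's top in a bay (any filter may be in place or absent), lugs locked under the tabs, bar within 10 degrees of the rig's x axis. Turned counter-clockwise seen from above, the lugs are free from 36 to about 80 degrees off the rig's x, where they meet a stop (55 is a good middle); then it lifts straight out
- filter3_centre (a point): as filter1 and filter2
- filter4_centre (a point): as filter1 and filter2
- filter5_centre (a point): as filter1 and filter2
- filter6_centre (a point): as filter1 and filter2
- screwdriver: loose screwdriver, bystander; origin under its middle
- bearing: loose steel bearing ring 52 mm across, 15 mm high, bystander; origin under its centre
- grease_tin: loose tin 70 mm across and 70 mm high, bystander; origin under its centre
- piston: loose aluminium piston 72 mm across, 55 mm high, bystander; origin under its centre
- wheel_nut: loose round nut 22 mm across, 14 mm high, standing on the rig's vent panel at the rig's (98, -120) mm, bystander; origin under its centre

How it is judged:
By the outcome, as a careful person would: the job done as asked, in the order asked, and still so for the second after the job is handed in, with the robot touching nothing.
Of filter1, filter2, filter3, filter4, filter5, filter6 only 4 to 5 are there at a start; the rules pass over those that are not, and their reading is None.
At some moment in a run one of tray may be knocked a few centimetres aside while the robot is not near it.
Once in a run the grip may slacken for a moment while it holds something.
It also fails if it takes over 210 s, if anything falls off the work surface, if the arm or the gripper's body presses on something with over 40 N, if the wrist force passes 120 N, or if a joint passes its speed limit or range.

## Robot

A 6-joint arm with a two-finger parallel gripper is mounted at the origin on the work surface. World frame = base frame: x ahead of the robot, y to its left, z up, the work surface at z = 0. Lengths are in m, angles in rad, forces in N, time in s.
With the tool pointing down it reaches from about 0.35 to 0.8 m from the base axis. Payload 7.3 kg.
Tool frame: the origin (TCP) lies at the very end of the fingers, on their centre line; the grasp point (between the pads) lies 19 mm behind it; z points along the fingers, y is the line along which they close (so a half turn about z gives the same grasp; the last joint's range is limited). The gripper opens to 85 mm and grips with 20 to 120 N. Pads are 22 mm wide; open, the fingers measure 114 mm over their backs; the gripper's body (76 mm by 85 mm) begins 54 mm behind the grasp point. The pads swing forward as they close: fully open they stand 13 mm farther back than shut.
Start: joints at [1.025, 0.342, 1.524, -0, 1.275, -0.146], TCP at [0.204, 0.484, 0.231] pointing down, gripper open.
Joint ranges: [-2.53, 2.53], [-0.77, 2.02], [0.04, 2.7], [-1, 4.14], [0.28, 2.66], [-3.11, 3.11]. Speed limits (rad/s): [2.57, 2.57, 3.14, 3.14, 3.14, 3.14].

## Interface

Orientations are given as a unit quaternion [x, y, z, w].
In Python, from plant import bot gives the robot as it stands. The module is installed in compiled form; this text tells all that it offers.
- The arm moves only by the tool play_rows, never from a script. Its argument "motion" is one flat list of numbers, 7 for each row, row after row: the shift along the tool's x, y, z in mm, then the turn, a rotation vector about the tool's x, y, z in rad, then the opening, from 0 (shut) to 1 (fully open). A call has 1 to 8 rows; each row shifts and turns the commanded pose from where the row before left it, along the tool's axes as they then stand; what a row does not reach is not made up. A row lasts 1/12 s, in which the tool goes at most 41.7 mm and 7.16 degrees, less where a joint would pass 70% of its speed; a pose out of reach is approached as far as the arm can. A call with a gripper value outside its range is refused whole. The fingers move at their own pace and stop on an object; "squeeze" is the grip in N (left out, the last holds). Time passes only in rows, so rows that do not move let the fingers close. It gives the time, the measured TCP pose, the force, the opening and the grip force at its end, in the units of the state.
- bot.get_state(): the state, without advancing time (a new reading comes with each control period).
- bot.snapshot(name): name is "side" or "top"; returns the picture (384x512x3 uint8, red, green, blue); there is no depth.
- bot.camera_model(name): a dict with "fx", "fy", "cx", "cy" (pixels), "cam_to_world" (4x4, takes a point from camera to world coordinates). Camera axes: x right, y up, looking along -z (the intrinsics and any distortion apply to the point x, -y, -z); pixel columns grow to the right and rows downward; lengths in m; the calibration is good to about 2 mm. A picture is of the moment at which its call begins. camera_model takes no time and is no camera call.
- bot.job_done(): hands the job in; it is judged then, once.
The state is a dict: "time": time; "joints": joint angles; "joint_velocities": joint speeds; "joint_efforts": joint torques, N m; "tool_pos": TCP position; "orientation": TCP orientation; "wrist_force": force on the tool from outside, world axes, zero at the start; "wrist_torque": the same for the moment, N m; "grip_width": finger opening in m; "gripper_force": force on a finger pad.
Only numpy, scipy, OpenCV 4.12 (cv2) and the standard library are available. Lean on these libraries where they do the work, as an engineer would, in place of code of your own. Each camera call takes 0.05 s, during which the arm holds its last target. There are 200 camera calls.

## Working session

There is one attempt and no reset: what is moved stays moved. The work goes in short steps, Python scripts to look and compute and a tool call to move; the robot and the scene stay as the last step left them, time stands still between calls to the robot, and variables do not carry over. Pictures are saved under pics/ and viewed, at most 14 in all, crops included, and the job is handed in when it is done.

Besides the shell and the picture viewer there is one more tool, called after ">>>" as name(argument=value, ...), one argument or row to a line, values as JSON. play_rows: Moves the arm, as the interface text tells. Its arguments: {"type":"object","properties":{"motion":{"type":"array"},"squeeze":{"type":"number"}},"required":["motion"]}

```bash
mkdir -p pics; python3 - <<'E'
from plant import bot
import cv2,numpy as np
np.set_printoptions(precision=4,suppress=True)
for n in("side","top"):
    m=bot.camera_model(n);print(n,{k:v for k,v in m.items() if k!='cam_to_world'});print(np.array(m['cam_to_world']))
    im=bot.snapshot(n);cv2.imwrite(f"pics/{n}0.png",cv2.resize(im[:,:,::-1],(800,600),interpolation=cv2.INTER_CUBIC)); np.save(f"pics/{n}0.npy",im)
s=bot.get_state();print(s)
E
```

```text
side {'fx': 379.47289395168286, 'fy': 379.47289395168286, 'cx': 258.6426018897054, 'cy': 192.66167815545535}
[[ 0.8378  0.3573 -0.4128  0.0656]
 [-0.5456  0.521  -0.6564 -0.8358]
 [-0.0194  0.7752  0.6314  0.8831]
 [ 0.      0.      0.      1.    ]]
top {'fx': 434.39055015552293, 'fy': 434.39055015552293, 'cx': 252.96555396308167, 'cy': 200.21258535371297}
[[-0.0195  0.9967 -0.0788  0.4479]
 [-0.9997 -0.0203 -0.0096  0.0021]
 [-0.0111  0.0786  0.9968  1.3754]
 [ 0.      0.      0.      1.    ]]
{'time': 0.1, 'joints': array([ 1.0249,  0.3427,  1.5249,  0.    ,  1.2754, -0.146 ]), 'joint_velocities': array([-0.0001, -0.0027, -0.0028, -0.0003, -0.    ,  0.0022]), 'joint_efforts': array([  0.0017, -43.4447, -24.6495,  -0.0002,   0.0046,   0.    ]), 'tool_pos': array([0.2042, 0.4833, 0.2307]), 'orientation': array([ 0.1986,  0.9801, -0.0006, -0.0002]), 'wrist_force': array([-0.3498,  0.3954,  0.6637]), 'wrist_torque': array([ 0.0149,  0.0589, -0.0004]), 'gripper_force': 0.0, 'grip_width': 0.08552142283050511}
```

View pics/top0.png

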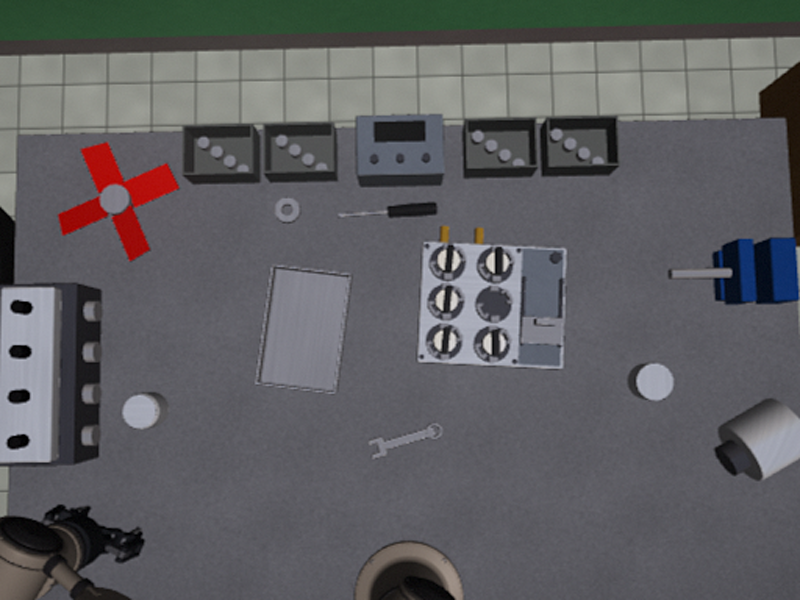

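View pics/side0.png

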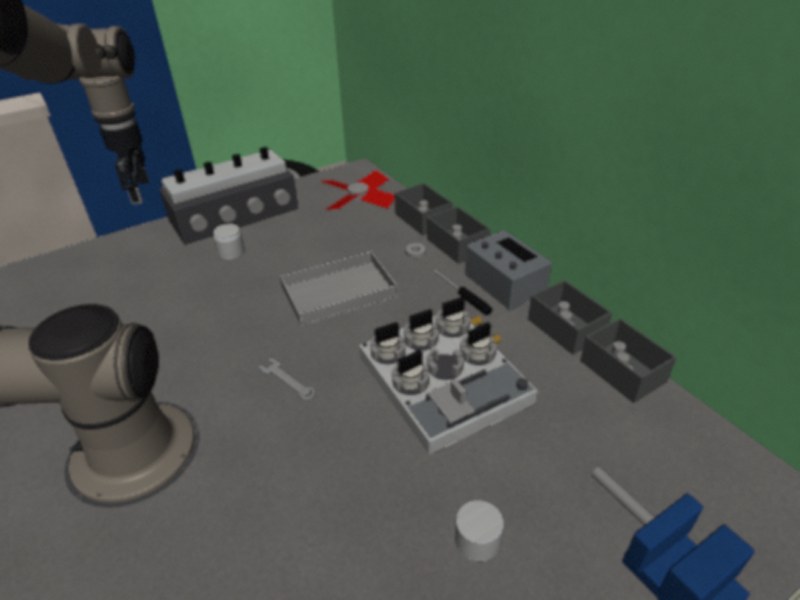

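The top view has image up = +x and left = +y. The rig is at about (492,305), with filters in bays 1, 2, 3, 4 and 6. Bay 5 at (495,303) is empty. The catch is shut at (543,330), and the tray is at (304,330). Next I'll crop both views for measuring.

```bash
cat > h.py <<'E'
from plant import bot
import cv2,numpy as np
from scipy.optimize import least_squares
np.set_printoptions(precision=4,suppress=True)
def cam(n):
    m=bot.camera_model(n);T=np.array(m['cam_to_world']);return m,T
def proj(n,P):
    m,T=cam(n);c=(np.atleast_2d(P)-T[:3,3])@T[:3,:3]
    return np.c_[m['fx']*c[:,0]/-c[:,2]+m['cx'],m['fy']*-c[:,1]/-c[:,2]+m['cy']]
def ray(n,uv):
    m,T=cam(n);d=np.array([(uv[0]-m['cx'])/m['fx'],-(uv[1]-m['cy'])/m['fy'],-1]);return T[:3,3],T[:3,:3]@d
def onz(n,uv,z):
    o,d=ray(n,uv);return o+d*(z-o[2])/d[2]
def tri(a,b):
    f=lambda P:np.r_[proj('top',P)[0]-a,proj('side',P)[0]-b]
    r=least_squares(f,[.5,0,.1]);return r.x,np.abs(r.fun).max()
def crop(n,x0,y0,x1,y1,k,name,im=None,grid=20):
    im=bot.snapshot(n) if im is None else im
    c=cv2.resize(np.ascontiguousarray(im[y0:y1,x0:x1,::-1]),None,fx=k,fy=k,interpolation=cv2.INTER_CUBIC)
    for u in range(-(-x0//grid)*grid,x1,grid):
        cv2.line(c,((u-x0)*k,0),((u-x0)*k,6),(0,255,255),1);cv2.putText(c,str(u),((u-x0)*k+2,14),0,.35,(0,255,255),1)
    for v in range(-(-y0//grid)*grid,y1,grid):
        cv2.line(c,(0,(v-y0)*k),(6,(v-y0)*k),(0,255,255),1);cv2.putText(c,str(v),(8,(v-y0)*k+4),0,.35,(0,255,255),1)
    cv2.imwrite(f'pics/{name}.png',c);return im
E
python3 - <<'E'
from h import *
crop('top',262,148,370,242,7,'t1',np.load('pics/top0.npy'),10)
crop('side',225,185,350,290,6,'s1',np.load('pics/side0.npy'),10)
E
```

```text
(no output)
```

View pics/t1.png

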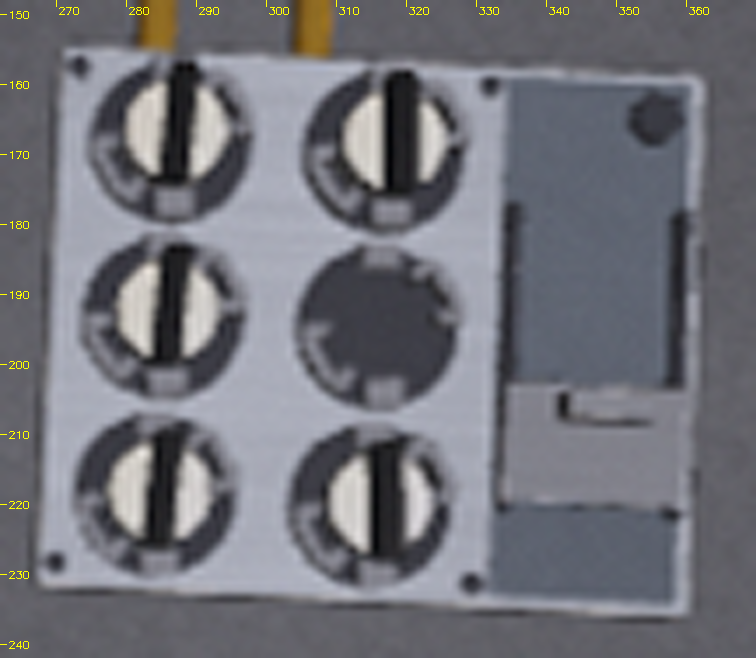

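View pics/s1.png

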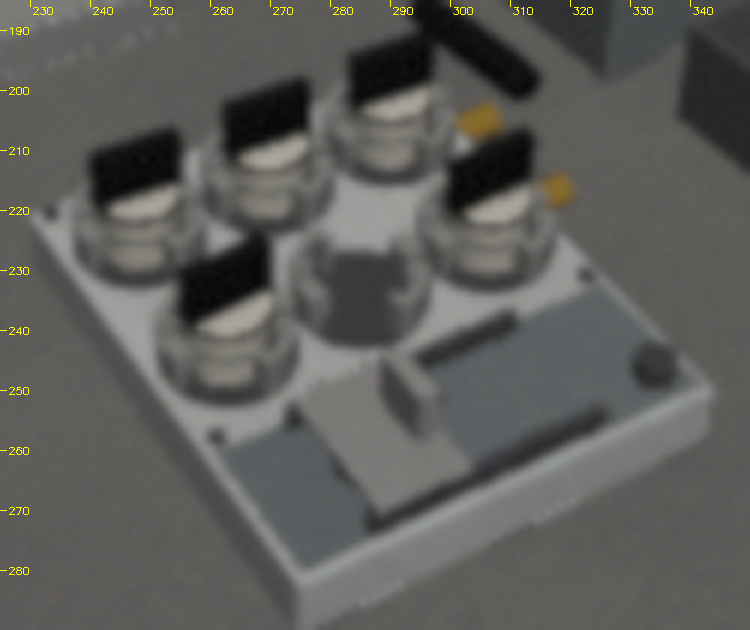

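```bash
cat > fit.py <<'E'
from h import *
im=np.load('pics/top0.npy')
C=np.array([[.12,.1425,.04],[.12,-.1425,.04],[-.12,-.1425,.04],[-.12,.1425,.04]])
t=np.array([[271.3,154.9],[362.4,158.9],[360.3,235.7],[267.7,231.4]])
s=np.array([[343.3,250],[275,282],[230.5,221.2]])
print('corners top at z=.04',[onz('top',u,.04)[:2] for u in t]); 
for a,b in((1,0),(2,1),(3,2)): print('tri',*tri(t[a],s[b]))
def W(p,L):
    c,q=np.cos(p[3]),np.sin(p[3]);return np.c_[L[:,0]*c-L[:,1]*q+p[0],L[:,0]*q+L[:,1]*c+p[1],L[:,2]+p[2]]
f=lambda p:np.r_[proj('top',W(p,C))-t,proj('side',W(p,C[1:]))-s].ravel()
r=least_squares(f,[.5,-.1,0,0]);print('rig',r.x,'res',np.abs(r.fun).max())
p=r.x.copy();p[2]=0;np.save('rig.npy',p)
B={1:(-78,92),2:(0,92),3:(78,92),4:(-78,-2),5:(0,-2),6:(78,-2)}
for k,b in B.items():
    w=W(p,np.array([[b[0]/1e3,b[1]/1e3,.11]]));u=proj('top',w)[0]
    g=im.max(2).astype(float);yy,xx=np.mgrid[:384,:512]
    d=(g<60)&(np.hypot(xx-u[0],yy-u[1])<9)
    # black bar only: connected comp near centre
    n,l,st,ce=cv2.connectedComponentsWithStats(d.astype(np.uint8))
    if n<2: print(k,'none');continue
    i=1+np.argmax(st[1:,4]);pts=np.c_[xx[l==i],yy[l==i]].astype(float)
    q=np.array([onz('top',x,.11)[:2] for x in pts]);m=(q.min(0)+q.max(0))/2;v=np.linalg.svd(q-q.mean(0))[2][0]
    a=np.arctan2(v[1],v[0]);a=(a+np.pi/2)%np.pi-np.pi/2
    print(k,'bay',w[0,:2],'bar',q.mean(0),'size',st[i,2:],'ang rel rig deg',np.degrees(a-p[3]), 'R',np.hypot(*w[0,:2]))
print('tab',W(p,np.array([[-.035,-.096,.0815]])),proj('top',W(p,np.array([[-.035,-.096,.0925]]))),proj('side',W(p,np.array([[-.035,-.096,.0925]]))))
# tray corners (800-scale)
for u in((274,266),(351,274),(336,393),(256,384)): print('tray',onz('top',np.array(u)*.64,.036))
E
python3 fit.py
```

```text
corners top at z=.04 [array([ 0.6935, -0.0448]), array([ 0.6749, -0.3266]), array([ 0.438 , -0.3109]), array([ 0.4567, -0.0284])]
tri [ 0.6749 -0.3263  0.042 ] 0.11963056025405194
tri [ 0.4396 -0.3105  0.0451] 0.5054320636010345
tri [ 0.4592 -0.0295  0.0406] 0.9518559191062366
rig [ 0.5674 -0.1774  0.0016 -0.0671] res 1.8714384222591036
1 bay [ 0.4957 -0.0804] bar [ 0.4966 -0.0773] size [ 8 17 63] ang rel rig deg -6.630125518246461 R 0.5022059839046504
2 bay [ 0.5736 -0.0856] bar [ 0.5728 -0.0827] size [ 5 17 61] ang rel rig deg -3.4317138681277455 R 0.5799101457877
3 bay [ 0.6514 -0.0908] bar [ 0.6496 -0.0882] size [ 5 17 60] ang rel rig deg -2.940096691138959 R 0.6576843499015198
4 bay [ 0.4894 -0.1741] bar [ 0.4894 -0.1698] size [ 6 18 72] ang rel rig deg 2.0430227639785565 R 0.5194946230550387
5 bay [ 0.5673 -0.1794] bar [ 0.5751 -0.1932] size [3 4 4] ang rel rig deg 38.10755080586105 R 0.5949450313272395
6 bay [ 0.6451 -0.1846] bar [ 0.6444 -0.1807] size [ 6 17 72] ang rel rig deg 1.8870499368587303 R 0.6709787755352947
tab [[ 0.526  -0.2708  0.0815]] [[349.7119 206.1089]] [[291.8686 247.7727]]
tray [0.6524 0.255  0.036 ]
tray [0.6331 0.1015 0.036 ]
tray [0.3983 0.1344 0.036 ]
tray [0.4189 0.2917 0.036 ]
```

```bash
cat > go.py <<'E'
# python3 go.py x y z yawdeg(of tool y) n opening [n2..]: prints rows from present pose, in blocks of 8
import sys; from h import *
from scipy.spatial.transform import Rotation as R
x,y,z,yaw=map(float,sys.argv[1:5]);n=int(sys.argv[5]);op=float(sys.argv[6])
s=bot.get_state();P=s['tool_pos'];M=R.from_quat(s['orientation'])
Y=M.as_matrix()[:,1];y0=np.arctan2(Y[1],Y[0])
dy=(np.radians(yaw)-y0+np.pi)%(2*np.pi)-np.pi
print('P',P,'yaw',np.degrees(y0),'q6',s['joints'][5],'F',s['wrist_force'],'w',s['grip_width'])
D=(np.array([x,y,z])-P)*1000/n
for i in range(n):
    a=y0+dy*i/n;tx=np.array([np.sin(a),-np.cos(a),0])*1;ty=np.array([np.cos(a),np.sin(a),0]);tz=np.array([0,0,-1.])
    tx=np.cross(ty,tz)
    if i%8==0: print('--')
    print(','.join(f'{v:g}' for v in [*np.round([D@tx,D@ty,D@tz],1),0,0,round(-dy/n,4),op]),end=',\n')
E
python3 go.py .526 -.271 .15 -3.84 24 1
python3 - <<'E'
from h import *
print('bay5 disk',onz('top',(316,194.7),.06))
E
```

```text
P [0.2042 0.4833 0.2307] yaw 67.0877509989023 q6 -0.1459756303385778 F [-0.3498  0.3954  0.6637] w 0.08552142283050511
--
-24.6,-23.7,3.4,0,0,0.0516,1,
-25.8,-22.4,3.4,0,0,0.0516,1,
-26.9,-21.1,3.4,0,0,0.0516,1,
-28,-19.7,3.4,0,0,0.0516,1,
-28.9,-18.2,3.4,0,0,0.0516,1,
-29.8,-16.7,3.4,0,0,0.0516,1,
-30.6,-15.1,3.4,0,0,0.0516,1,
-31.4,-13.5,3.4,0,0,0.0516,1,
--
-32,-11.9,3.4,0,0,0.0516,1,
-32.6,-10.2,3.4,0,0,0.0516,1,
-33.1,-8.5,3.4,0,0,0.0516,1,
-33.5,-6.8,3.4,0,0,0.0516,1,
-33.8,-5.1,3.4,0,0,0.0516,1,
-34,-3.3,3.4,0,0,0.0516,1,
-34.1,-1.6,3.4,0,0,0.0516,1,
-34.2,0.2,3.4,0,0,0.0516,1,
--
-34.1,2,3.4,0,0,0.0516,1,
-34,3.7,3.4,0,0,0.0516,1,
-33.7,5.5,3.4,0,0,0.0516,1,
-33.4,7.2,3.4,0,0,0.0516,1,
-33,8.9,3.4,0,0,0.0516,1,
-32.5,10.6,3.4,0,0,0.0516,1,
-31.9,12.3,3.4,0,0,0.0516,1,
-31.2,13.9,3.4,0,0,0.0516,1,
bay5 disk [ 0.5648 -0.1769  0.06  ]
```

>>> play_rows(
  motion=[-24.6,-23.7,3,0,0,0.0516,1,-25.8,-22.4,3,0,0,0.0516,1,-26.9,-21.1,3,0,0,0.0516,1,-28,-19.7,3,0,0,0.0516,1,-28.9,-18.2,3,0,0,0.0516,1,-29.8,-16.7,3,0,0,0.0516,1,-30.6,-15.1,3,0,0,0.0516,1,-31.4,-13.5,3,0,0,0.0516,1],
  squeeze=60,
)

```text
time: 0.77
tool_pos: [0.3116, 0.2306, 0.207]
orientation: [0.396, 0.918, -0.0, -0.0]
wrist_force: [0.5, 0.4, 0.2]
grip_width: 0.0854
gripper_force: 0.0
```

>>> play_rows(
  motion=[-32,-11.9,3,0,0,0.0516,1,-32.6,-10.2,3,0,0,0.0516,1,-33.1,-8.5,3,0,0,0.0516,1,-33.5,-6.8,3,0,0,0.0516,1,-33.8,-5.1,3,0,0,0.0516,1,-34,-3.3,3,0,0,0.0516,1,-34.1,-1.6,3,0,0,0.0516,1,-34.2,0,3,0,0,0.0516,1],
)

```text
time: 1.43
tool_pos: [0.4187, -0.0211, 0.183]
orientation: [0.576, 0.817, 0.0, -0.0]
wrist_force: [0.3, -0.1, -0.3]
grip_width: 0.0856
gripper_force: 0.0
```

>>> play_rows(
  motion=[-34.1,2,3,0,0,0.0516,1,-34,3.7,3,0,0,0.0516,1,-33.7,5.5,3,0,0,0.0516,1,-33.4,7.2,3,0,0,0.0516,1,-33,8.9,3,0,0,0.0516,1,-32.5,10.6,3,0,0,0.0516,1,-31.9,12.3,3,0,0,0.0516,1,-31.2,13.9,3,0,0,0.0516,1],
)

```text
time: 2.1
tool_pos: [0.526, -0.2723, 0.1586]
orientation: [0.731, 0.682, -0.0, -0.0]
wrist_force: [0.2, -0.8, 0.4]
grip_width: 0.0856
gripper_force: 0.0
```

```bash
python3 - <<'E'
from h import *
p=np.load('rig.npy');p[0]-=.0012;p[1]+=.0012;np.save('rig.npy',p)
c,s=np.cos(p[3]),np.sin(p[3])
print('tab',p[0]-.035*c+.096*s,p[1]-.035*s-.096*c)
E
python3 go.py .525 -.2696 .066 -3.84 6 0.6; python3 - <<'E'
from h import *
a=crop('top',280,140,370,240,6,'t2',None,10)
crop('side',225,140,350,290,5,'s2',None,10)
E
```

```text
tab 0.5248395067210009 -0.26961806597505295
P [ 0.526  -0.2723  0.1586] yaw -4.022167581938315 q6 -0.5370482136245947 F [ 0.2442 -0.8016  0.3648] w 0.0855554081623859
--
0.4,-0.2,15.4,0,0,-0.0005,0.6,
0.4,-0.2,15.4,0,0,-0.0005,0.6,
0.4,-0.2,15.4,0,0,-0.0005,0.6,
0.4,-0.2,15.4,0,0,-0.0005,0.6,
0.4,-0.2,15.4,0,0,-0.0005,0.6,
0.4,-0.2,15.4,0,0,-0.0005,0.6,
```

>>> play_rows(
  motion=[0.4,-0.2,15.4,0,0,0,0.6,0.4,-0.2,15.4,0,0,0,0.6,0.4,-0.2,15.4,0,0,0,0.6,0.4,-0.2,15.4,0,0,0,0.6,0.4,-0.2,15.4,0,0,0,0.6,0.4,-0.2,15.4,0,0,0,0.6,0,0,0,0,0,0,0,0,0,0,0,0,0,0],
)

```text
time: 2.87
tool_pos: [0.5241, -0.2675, 0.0663]
orientation: [0.73, 0.683, -0.0, -0.001]
wrist_force: [0.9, -1.3, 0.8]
grip_width: 0.0279
gripper_force: 0.0
```

>>> play_rows(
  motion=[0,0,0,0,0,0,0,0,0,0,0,0,0,0,0,0,0,0,0,0,0,0,0,0,0,0,0,0],
)

```text
time: 3.2
tool_pos: [0.5274, -0.2684, 0.0681]
orientation: [0.731, 0.683, 0.002, 0.003]
wrist_force: [10.0, 1.1, -6.8]
grip_width: 0.0108
gripper_force: 61.0
```

View pics/s2.png

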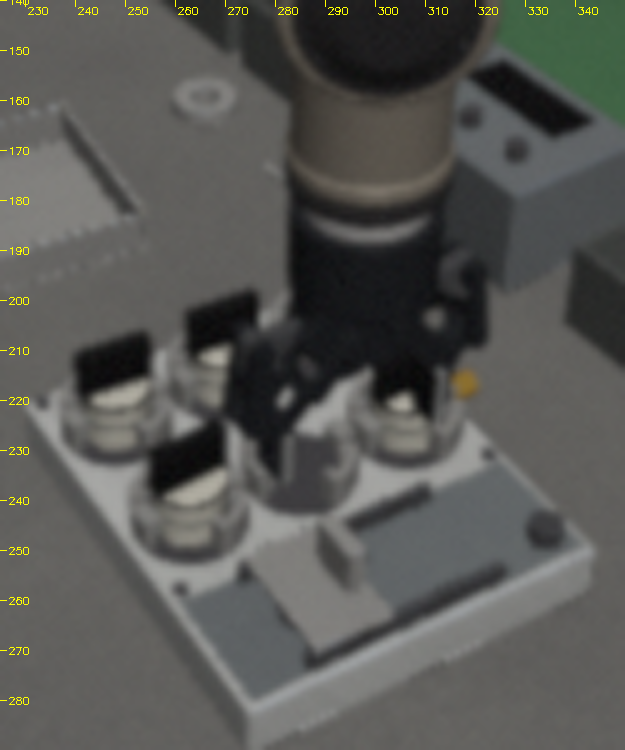

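Side view: the gripper sits above the rig and the tab, at px (292,250), is clear. It has now closed on the tab with 61 N. I'll slide it open.

>>> play_rows(
  motion=[0,7,0,0,0,0,0,0,10,0,0,0,0,0,0,10,0,0,0,0,0,0,10,0,0,0,0,0,10,0,0,0,0,0,0,10,0,0,0,0,0,0,8,0,0,0,0,0,0,0,0,0,0,0,0],
)

```text
schema error: expected a multiple of 7 numbers
```

>>> play_rows(
  motion=[0,7,0,0,0,0,0,0,10,0,0,0,0,0,0,10,0,0,0,0,0,0,10,0,0,0,0,0,0,10,0,0,0,0,0,0,10,0,0,0,0,0,0,8,0,0,0,0,0,0,4,0,0,0,0,0],
)

```text
time: 3.87
tool_pos: [0.5926, -0.2729, 0.0679]
orientation: [0.73, 0.683, -0.001, -0.002]
wrist_force: [-18.5, 1.6, 13.2]
grip_width: 0.0105
gripper_force: 63.9
```

>>> play_rows(
  motion=[0,0,0,0,0,0,0],
)

```text
time: 3.95
tool_pos: [0.5925, -0.2729, 0.068]
orientation: [0.73, 0.683, -0.001, -0.001]
wrist_force: [-8.2, 1.3, 6.3]
grip_width: 0.011
gripper_force: 62.9
```

>>> play_rows(
  motion=[0,-3,0,0,0,0,0.5,0,0,0,0,0,0,0.5,0,0,0,0,0,0,0.5,0,0,-15,0,0,0,0.5,0,0,-20,0,0,0,0.5,0,-10,-15,0,0,0,0,0,-30,0,0,0,0,0,0,-35,0,0,0,0,0],
)

```text
time: 4.62
tool_pos: [0.517, -0.2682, 0.1181]
orientation: [0.73, 0.683, 0.001, 0.002]
wrist_force: [-0.6, 0.0, -1.0]
grip_width: 0.0067
gripper_force: 0.0
```

```bash
python3 go.py .5122 -.269 .058 -3.84 4 0; python3 - <<'E'
from h import *
crop('side',225,140,350,290,5,'s3',None,10)
E
```

```text
P [ 0.517  -0.2682  0.1181] yaw -3.787730457647912 q6 -0.5443357609847284 F [-0.6482  0.0197 -0.9708] w 0.006738864994008743
--
-0.3,-1.2,15,0,0,0.0002,0,
-0.3,-1.2,15,0,0,0.0002,0,
-0.3,-1.2,15,0,0,0.0002,0,
-0.3,-1.2,15,0,0,0.0002,0,
```

View pics/s3.png

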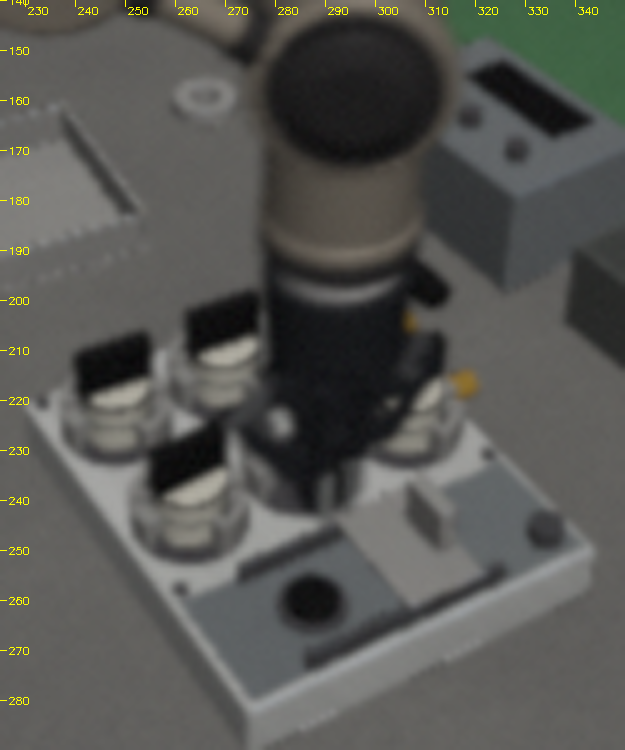

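The catch is open (tab at px 310,243) and the button is exposed at px (287,260). I'll press it.

>>> play_rows(
  motion=[-0.3,-1.2,20,0,0,0,0,-0.3,-1.2,20,0,0,0,0,-0.3,-1.2,20,0,0,0,0,-0.3,-1.2,6,0,0,0,0,0,0,4,0,0,0,0,0,0,4,0,0,0,0,0,0,3,0,0,0,0,0,0,0,0,0,0,0],
)

```text
time: 5.33
tool_pos: [0.5107, -0.2683, 0.0455]
orientation: [0.73, 0.683, -0.0, 0.0]
wrist_force: [-14.7, 9.2, 38.2]
grip_width: 0.0003
gripper_force: 19.1
```

```bash
python3 - <<'E'
from h import *
print('btn',onz('side',(287.4,260),.052))
s=bot.get_state();print(s['tool_pos'],s['wrist_force'])
E
```

```text
btn [ 0.511  -0.2721  0.052 ]
[ 0.5107 -0.2683  0.0455] [-14.6742   9.2058  38.1524]
```

>>> play_rows(
  motion=[0,0,-1.5,0,0,0,0,0,0,0,0,0,0,0,0,0,0,0,0,0,0,0,0,0,0,0,0,0,0,0,0,0,0,0,0,0,0,0,0,0,0,0,0,0,0,0,0,0,0,0,0,0,0,0,0,0],
)

```text
time: 6.0
tool_pos: [0.5106, -0.2683, 0.0457]
orientation: [0.73, 0.683, -0.0, 0.0]
wrist_force: [-12.0, 7.2, 28.8]
grip_width: 0.0001
gripper_force: 14.3
```

>>> play_rows(
  motion=[0,0,0,0,0,0,0,0,0,0,0,0,0,0,0,0,0,0,0,0,0,0,0,0,0,0,0,0,0,0,0,0,0,0,0,0,0,0,0,0,0,0],
)

```text
time: 6.5
tool_pos: [0.5107, -0.2683, 0.0457]
orientation: [0.73, 0.683, -0.0, 0.0]
wrist_force: [-11.8, 7.0, 28.2]
grip_width: 0.0001
gripper_force: 14.3
```

>>> play_rows(
  motion=[0,0,-10,0,0,0,0,0,0,-25,0,0,0,0,0,0,-40,0,0,0,0,0,0,-40,0,0,0,0.7,0,0,0,0,0,0,0.7],
)

```text
time: 6.92
tool_pos: [0.515, -0.2712, 0.1658]
orientation: [0.73, 0.683, 0.002, 0.008]
wrist_force: [1.2, -0.3, 0.2]
grip_width: 0.0231
gripper_force: 0.0
```

```bash
python3 - <<'E'
from h import *
p=np.load('rig.npy');p[0]=.568;p[1]=-.1768;np.save('rig.npy',p)
c,s=np.cos(p[3]),np.sin(p[3])
for k,(a,b) in {1:(-.078,.092),2:(0,.092),3:(.078,.092),4:(-.078,-.002),6:(.078,-.002)}.items(): print(k,p[0]+a*c-b*s,p[1]+a*s+b*c)
E
python3 go.py .490 -.173 .150 -93 16 0.7
```

```text
1 0.4963407743824362 -0.07977961356554444
2 0.5741654253111488 -0.08500682198151846
3 0.6519900762398614 -0.09023403039749248
4 0.4900413180862624 -0.173568295453993
6 0.6456906199436876 -0.18402271228594103
P [ 0.515  -0.2712  0.1658] yaw -3.84097277876831 q6 -0.5493506961428528 F [ 1.1598 -0.3412  0.2476] w 0.023096412161940173
--
6,-2,1,0,0,0.0973,0.7,
5.8,-2.5,1,0,0,0.0973,0.7,
5.5,-3.1,1,0,0,0.0973,0.7,
5.2,-3.6,1,0,0,0.0973,0.7,
4.8,-4.1,1,0,0,0.0973,0.7,
4.4,-4.6,1,0,0,0.0973,0.7,
3.9,-5,1,0,0,0.0973,0.7,
3.4,-5.3,1,0,0,0.0973,0.7,
--
2.9,-5.6,1,0,0,0.0973,0.7,
2.3,-5.9,1,0,0,0.0973,0.7,
1.8,-6.1,1,0,0,0.0973,0.7,
1.2,-6.2,1,0,0,0.0973,0.7,
0.6,-6.3,1,0,0,0.0973,0.7,
-0.1,-6.3,1,0,0,0.0973,0.7,
-0.7,-6.3,1,0,0,0.0973,0.7,
-1.3,-6.2,1,0,0,0.0973,0.7,
```

>>> play_rows(
  motion=[6,-2,1,0,0,0.097,0.7,5.8,-2.5,1,0,0,0.097,0.7,5.5,-3.1,1,0,0,0.097,0.7,5.2,-3.6,1,0,0,0.097,0.7,4.8,-4.1,1,0,0,0.097,0.7,4.4,-4.6,1,0,0,0.097,0.7,3.9,-5,1,0,0,0.097,0.7,3.4,-5.3,1,0,0,0.097,0.7],
  squeeze=80,
)

```text
time: 7.58
tool_pos: [0.4989, -0.2196, 0.1493]
orientation: [0.935, 0.354, 0.001, 0.001]
wrist_force: [0.4, 0.1, -0.4]
grip_width: 0.0599
gripper_force: 0.0
```

>>> play_rows(
  motion=[2.9,-5.6,1,0,0,0.097,0.7,2.3,-5.9,1,0,0,0.097,0.7,1.8,-6.1,1,0,0,0.097,0.7,1.2,-6.2,1,0,0,0.097,0.7,0.6,-6.3,1,0,0,0.097,0.7,-0.1,-6.3,1,0,0,0.097,0.7,-0.7,-6.3,1,0,0,0.097,0.7,-1.3,-6.2,1,0,0,0.09,0.7],
)

```text
time: 8.25
tool_pos: [0.4864, -0.1706, 0.1413]
orientation: [1.0, -0.023, 0.001, 0.0]
wrist_force: [-0.7, 0.1, -0.3]
grip_width: 0.0601
gripper_force: 0.0
```

```bash
python3 go.py .490 -.173 .084 -91.8 4 0.7
```

```text
P [ 0.4864 -0.1706  0.1413] yaw -92.65486992568597 q6 1.1309874632010688 F [-0.7085  0.1161 -0.3408] w 0.060122008187987505
--
0.9,0.6,14.3,0,0,-0.0037,0.7,
0.9,0.6,14.3,0,0,-0.0037,0.7,
0.9,0.6,14.3,0,0,-0.0037,0.7,
0.9,0.6,14.3,0,0,-0.0037,0.7,
```

>>> play_rows(
  motion=[0.9,0.6,14.3,0,0,-0.004,0.7,0.9,0.6,14.3,0,0,-0.004,0.7,0.9,0.6,14.3,0,0,-0.004,0.7,0.9,0.6,14.3,0,0,-0.004,0.7,0,0,0,0,0,0,0,0,0,0,0,0,0,0,0,0,0,0,0,0,0,0,0,0,0,0,0,0],
)

```text
time: 8.92
tool_pos: [0.49, -0.1734, 0.0844]
orientation: [1.0, -0.013, 0.001, 0.0]
wrist_force: [0.5, 2.7, -1.1]
grip_width: 0.0114
gripper_force: 14.6
```

>>> play_rows(
  motion=[0,0,0,0,0,0,0,0,0,0,0,0,0,0,0,0,0,0,0,0,0],
)

```text
time: 9.17
tool_pos: [0.49, -0.1734, 0.0844]
orientation: [1.0, -0.013, 0.001, 0.0]
wrist_force: [-1.5, 1.5, 5.8]
grip_width: 0.0103
gripper_force: 79.3
```

```bash
python3 go.py .490 -.173 .084 -91.8 1 0; python3 - <<'E'
from h import *
crop('side',225,140,350,290,5,'s4',None,10)
E
```

```text
P [ 0.49   -0.1734  0.0844] yaw -91.46465743598257 q6 1.1084630446521089 F [-1.495   1.5422  5.7864] w 0.010261413383289541
--
0,-0.4,0.4,0,0,0.0059,0,
```

>>> play_rows(
  motion=[0,0,0,0,0,-0.116,0,0,0,0,0,0,-0.116,0,0,0,0,0,0,-0.116,0,0,0,0,0,0,-0.116,0,0,0,0,0,0,-0.116,0,0,0,0,0,0,-0.116,0,0,0,0,0,0,-0.116,0,0,0,0,0,0,-0.116,0],
)

```text
time: 9.88
tool_pos: [0.4903, -0.1738, 0.0844]
orientation: [0.899, 0.439, 0.001, 0.001]
wrist_force: [1.1, -0.9, 4.4]
grip_width: 0.0105
gripper_force: 79.1
```

>>> play_rows(
  motion=[0,0,0,0,0,0,0,0,0,-5,0,0,0,0,0,0,-12,0,0,0,0],
)

```text
time: 10.13
tool_pos: [0.4886, -0.1729, 0.0993]
orientation: [0.9, 0.435, -0.001, -0.001]
wrist_force: [0.2, -1.1, -2.2]
grip_width: 0.0103
gripper_force: 78.5
```

```bash
python3 go.py .490 -.173 .185 -39 3 0; python3 - <<'E'
from h import *
crop('side',225,140,350,290,5,'s5',None,10)
E
```

```text
P [ 0.4886 -0.1729  0.0993] yaw -38.4357581561564 q6 0.18285061321554127 F [ 0.1866 -1.0746 -2.1761] w 0.010285954972685724
--
0.3,0.4,-28.6,0,0,0.0033,0,
0.3,0.4,-28.6,0,0,0.0033,0,
0.3,0.4,-28.6,0,0,0.0033,0,
```

View pics/s5.png

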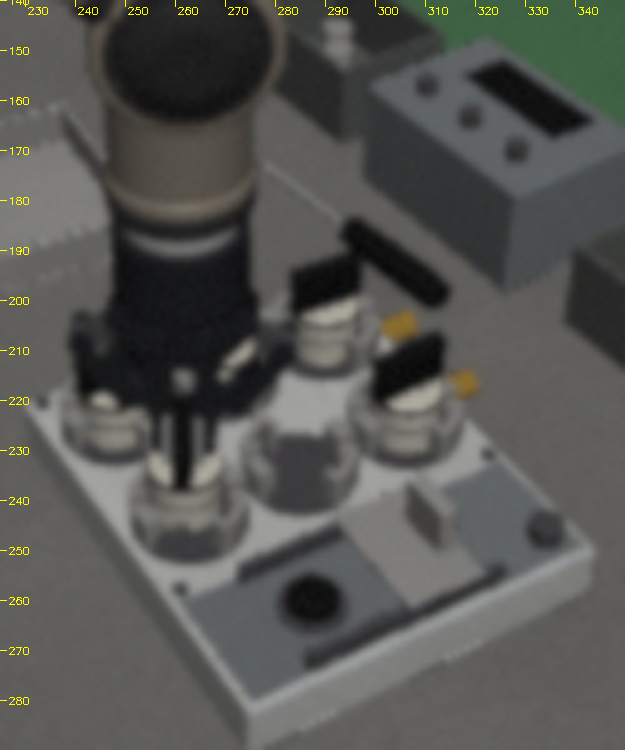

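The filter has turned 53° and is lifting free; at px (261,240) it's clear of the crown. Next I'll raise it and check the tray.

>>> play_rows(
  motion=[0,0,-28,0,0,0,0,0,0,-30,0,0,0,0,0,0,-30,0,0,0,0],
)

```text
time: 10.43
tool_pos: [0.4884, -0.1727, 0.1886]
orientation: [0.9, 0.435, -0.001, -0.001]
wrist_force: [0.9, -0.6, -1.7]
grip_width: 0.0106
gripper_force: 79.1
```

```bash
cat > tray.py <<'E'
from h import *
def tray(im):
    g=cv2.medianBlur(cv2.cvtColor(im,cv2.COLOR_RGB2GRAY),3);r=g[155:270,130:250]
    m=cv2.morphologyEx((r>98).astype(np.uint8),cv2.MORPH_CLOSE,np.ones((5,5)))
    n,l,st,_=cv2.connectedComponentsWithStats(m);i=1+np.argmax(st[1:,4])
    ys,xs=np.where(l==i);q=np.array([onz('top',(x+130,y+155),.03)[:2] for x,y in zip(xs,ys)]).astype(np.float32)
    return cv2.minAreaRect(q*1000)
if __name__=='__main__':
    im=bot.snapshot('top');np.save('pics/last.npy',im)
    print(np.median(cv2.cvtColor(np.load('pics/top0.npy'),cv2.COLOR_RGB2GRAY)[180:240:6,175:215:6]),cv2.cvtColor(np.load('pics/top0.npy'),cv2.COLOR_RGB2GRAY)[260,150])
    print(tray(np.load('pics/top0.npy')),tray(im))
E
python3 tray.py; python3 go.py .4605 .170 .19 -39 12 0
```

```text
131.0 90
P [ 0.4913 -0.1741  0.1951] yaw -38.395204453586665 q6 0.18234541578667937 F [ 2.404  -2.137   3.3976] w 0.01072664827151508
--
20.9,-19.8,0.4,0,0,0.0009,0,
20.9,-19.8,0.4,0,0,0.0009,0,
20.8,-19.9,0.4,0,0,0.0009,0,
20.8,-19.9,0.4,0,0,0.0009,0,
20.8,-19.9,0.4,0,0,0.0009,0,
20.8,-19.9,0.4,0,0,0.0009,0,
20.8,-19.9,0.4,0,0,0.0009,0,
20.8,-19.9,0.4,0,0,0.0009,0,
--
20.7,-20,0.4,0,0,0.0009,0,
20.7,-20,0.4,0,0,0.0009,0,
20.7,-20,0.4,0,0,0.0009,0,
20.7,-20,0.4,0,0,0.0009,0,Traceback (most recent call last):
  File "tray.py", line 11, in <module>
    print(tray(np.load('pics/top0.npy')),tray(im))
          ~~~~^^^^^^^^^^^^^^^^^^^^^^^^^^
  File "tray.py", line 6, in tray
    ys,xs=np.where(l==i);q=np.array([onz('top',(x+130,y+155),.03)[:2] for x,y in zip(xs,ys)]).astype(np.float32)
                                     ~~~^^^^^^^^^^^^^^^^^^^^^^^^^
  File "h.py", line 13, in onz
    o,d=ray(n,uv);return o+d*(z-o[2])/d[2]
        ~~~^^^^^^
  File "h.py", line 11, in ray
    m,T=cam(n);d=np.array([(uv[0]-m['cx'])/m['fx'],-(uv[1]-m['cy'])/m['fy'],-1]);return T[:3,3],T[:3,:3]@d
        ~~~^^^
  File "h.py", line 6, in cam
    m=bot.camera_model(n);T=np.array(m['cam_to_world']);return m,T
ValueError: time passes only in moves, steps and waits
```

```bash
sed -i 's/^def cam(n):/from functools import lru_cache\n@lru_cache\ndef cam(n):/' h.py; python3 tray.py
```

```text
131.0 90
((521.7839965820312, 166.6573944091797), (277.3519592285156, 267.457763671875), 88.92535400390625) ((505.4391784667969, 186.52069091796875), (351.0152893066406, 373.715087890625), 33.02449035644531)
```

>>> play_rows(
  motion=[20.9,-20.3,0,0,0,0,0,20.9,-20.3,0,0,0,0,0,20.9,-20.3,0,0,0,0,0,20.9,-20.3,0,0,0,0,0,20.9,-20.3,0,0,0,0,0,20.9,-20.3,0,0,0,0,0,20.9,-20.3,0,0,0,0,0,20.9,-20.3,0,0,0,0,0],
)

```text
time: 11.2
tool_pos: [0.4642, 0.0601, 0.1872]
orientation: [0.9, 0.435, -0.001, -0.001]
wrist_force: [0.8, -0.3, -1.6]
grip_width: 0.0104
gripper_force: 79.1
```

>>> play_rows(
  motion=[20.7,-20.3,10,0,0,0,0,20.7,-20.3,15,0,0,0,0,20.7,-20.3,15,0,0,0,0,20.7,-20.3,10,0,0,0,0],
)

```text
time: 11.53
tool_pos: [0.4512, 0.1751, 0.1361]
orientation: [0.9, 0.435, -0.002, -0.0]
wrist_force: [0.1, -0.5, -0.5]
grip_width: 0.0108
gripper_force: 79.1
```

```bash
python3 tray.py; python3 go.py .449 .172 .055 -39 5 0;  python3 - <<'E'
from h import *
crop('side',140,110,290,260,5,'s6',None,10)
E
```

```text
131.0 90
((521.7839965820312, 166.6573944091797), (277.3519592285156, 267.457763671875), 88.92535400390625) ((547.9254150390625, 190.98031616210938), (396.0571594238281, 251.74021911621094), 72.21644592285156)
P [0.4497 0.1791 0.1346] yaw -38.298622738324504 q6 0.8854765854110146 F [-3.0903  4.4402 -2.4571] w 0.010505271213430303
--
-1.2,0.8,15.9,0,0,0.0024,0,
-1.2,0.8,15.9,0,0,0.0024,0,
-1.2,0.8,15.9,0,0,0.0024,0,
-1.2,0.8,15.9,0,0,0.0024,0,
-1.2,0.8,15.9,0,0,0.0024,0,
```

View pics/s6.png

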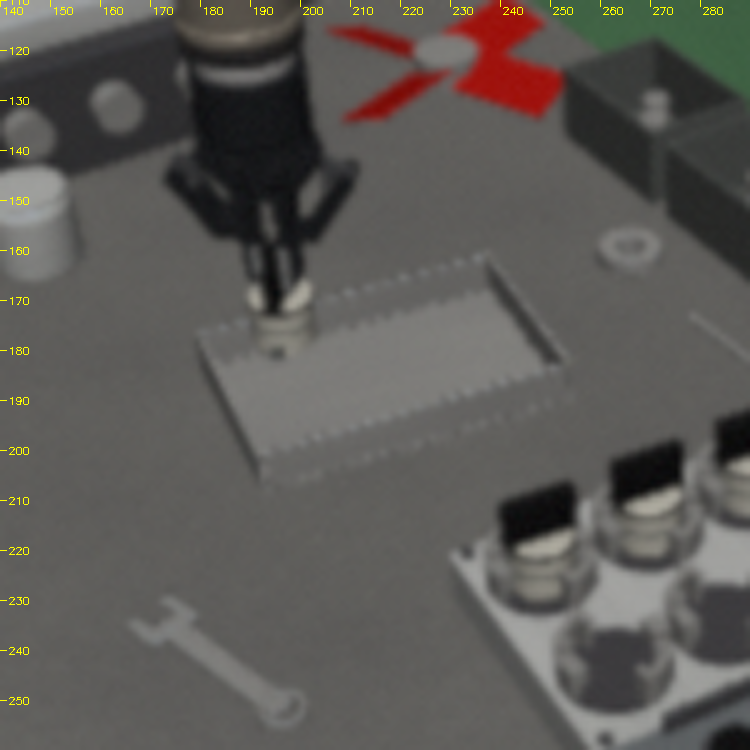

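```bash
python3 - <<'E'
from h import *
c=np.array([.5257,.1957]);u=np.array([.9877,-.1565]);v=np.array([.1565,.9877])
K=[np.r_[c+a*u+b*v,.036] for a,b in((.12,.08),(.12,-.08),(-.12,-.08),(-.12,.08))]
print(proj('side',K),proj('top',K))
E
```

```text
[[237.3353 161.3589]
 [253.4979 183.8475]
 [189.66   202.2421]
 [177.7853 177.1207]] [[175.0391 168.8584]
 [225.8091 175.7733]
 [214.6972 252.7193]
 [163.2599 245.5089]]
```

The side view shows the filter held over the tray. The tray corners at (237,161), (253,182) and (180,176) match my estimate, so I'll lower it.

>>> play_rows(
  motion=[-0.5,1.5,16,0,0,0,0,-0.5,1.5,16,0,0,0,0,-0.5,1.5,16,0,0,0,0,-0.5,1.5,16,0,0,0,0,0,0,14,0,0,0,0,0,0,5,0,0,0,0,0,0,0,0,0,0,0],
)

```text
time: 12.22
tool_pos: [0.4553, 0.1681, 0.0538]
orientation: [0.9, 0.436, -0.002, -0.0]
wrist_force: [-0.9, -0.0, -1.7]
grip_width: 0.0104
gripper_force: 79.2
```

>>> play_rows(
  motion=[0,0,4,0,0,0,0,0,0,0,0,0,0,0,0,0,0,0,0,0,0.35,0,0,0,0,0,0,0.35,0,0,-3,0,0,0,0.4,0,0,-25,0,0,0,0.4,0,0,-40,0,0,0,0.7,0,0,-40,0,0,0,0.7],
)

```text
time: 12.88
tool_pos: [0.4556, 0.1686, 0.1604]
orientation: [0.9, 0.436, -0.001, -0.0]
wrist_force: [0.6, 0.3, -0.4]
grip_width: 0.0569
gripper_force: 0.0
```

```bash
python3 go.py .4963 -.080 .16 -100 8 0.7
```

```text
P [0.4556 0.1686 0.1604] yaw -38.30076690297222 q6 0.8648789205446827 F [ 0.5807  0.3057 -0.4096] w 0.056879190048807274
--
-21.2,23.3,0,0,0,0.1346,0.7,
-17.9,25.9,0,0,0,0.1346,0.7,
-14.3,28.1,0,0,0,0.1346,0.7,
-10.4,29.7,0,0,0,0.1346,0.7,
-6.3,30.9,0,0,0,0.1346,0.7,
-2.1,31.4,0,0,0,0.1346,0.7,
2.1,31.4,0,0,0,0.1346,0.7,
6.3,30.8,0,0,0,0.1346,0.7,
```

>>> play_rows(
  motion=[-21.2,23.3,0,0,0,0.12,0.7,-18.3,25.6,0,0,0,0.12,0.7,-15.2,27.6,0,0,0,0.12,0.7,-11.7,29.2,0,0,0,0.12,0.7,-8.2,30.4,0,0,0,0.12,0.7,-4.5,31.2,0,0,0,0.12,0.7,-0.7,31.4,0,0,0,0.12,0.7,3.1,31.3,0,0,0,0.12,0.7],
)

```text
time: 13.55
tool_pos: [0.4969, -0.0814, 0.16]
orientation: [0.999, -0.032, 0.001, 0.0]
wrist_force: [0.5, 0.0, -0.2]
grip_width: 0.0598
gripper_force: 0.0
```

```bash
python3 go.py .4963 -.080 .084 -100 6 0.7
```

```text
P [ 0.4969 -0.0814  0.16  ] yaw -93.64222605831308 q6 1.3195632740427408 F [ 0.455   0.0283 -0.2024] w 0.05975874545968006
--
-0.1,-0.2,12.7,0,0,0.0185,0.7,
-0.1,-0.2,12.7,0,0,0.0185,0.7,
-0.1,-0.2,12.7,0,0,0.0185,0.7,
-0.1,-0.2,12.7,0,0,0.0185,0.7,
-0.1,-0.2,12.7,0,0,0.0185,0.7,
-0.1,-0.2,12.7,0,0,0.0185,0.7,
```

>>> play_rows(
  motion=[0,0,15,0,0,0.025,0.7,0,0,15,0,0,0.025,0.7,0,0,15,0,0,0.025,0.7,0,0,15,0,0,0.02,0.7,0,0,16,0,0,0.015,0.7,0,0,0,0,0,0,0,0,0,0,0,0,0,0,0,0,0,0,0,0,0],
)

```text
time: 14.22
tool_pos: [0.4974, -0.0799, 0.0843]
orientation: [0.997, -0.083, 0.001, 0.0]
wrist_force: [1.2, -0.0, 0.3]
grip_width: 0.0238
gripper_force: 0.0
```

>>> play_rows(
  motion=[0,0,0,0,0,0,0,0,0,0,0,0,0,0,0,0,0,0,0,0,0,0,0,0,0,0,0,0],
)

```text
time: 14.55
tool_pos: [0.4976, -0.0799, 0.0844]
orientation: [0.996, -0.084, 0.001, 0.0]
wrist_force: [0.1, 1.1, 6.4]
grip_width: 0.0105
gripper_force: 80.6
```

```bash
python3 go.py .4963 -.080 .084 -39 8 0
```

```text
P [ 0.4976 -0.0799  0.0844] yaw -99.59374964092419 q6 1.4265005624994682 F [0.0596 1.1331 6.445 ] w 0.010458276461440503
--
-0.2,0,0.1,0,0,-0.1322,0,
-0.2,0,0.1,0,0,-0.1322,0,
-0.2,-0,0.1,0,0,-0.1322,0,
-0.2,-0,0.1,0,0,-0.1322,0,
-0.2,-0,0.1,0,0,-0.1322,0,
-0.1,-0.1,0.1,0,0,-0.1322,0,
-0.1,-0.1,0.1,0,0,-0.1322,0,
-0.1,-0.1,0.1,0,0,-0.1322,0,
```

>>> play_rows(
  motion=[-0.1,0,0,0,0,-0.12,0,-0.1,0,0,0,0,-0.12,0,-0.1,0,0,0,0,-0.12,0,-0.1,0,0,0,0,-0.12,0,-0.1,0,0,0,0,-0.12,0,-0.1,0,0,0,0,-0.12,0,0,0,0,0,0,-0.12,0,0,0,0,0,0,-0.12,0],
)

```text
time: 15.22
tool_pos: [0.4973, -0.0802, 0.0844]
orientation: [0.921, 0.389, 0.001, 0.001]
wrist_force: [0.6, -1.3, 4.5]
grip_width: 0.0103
gripper_force: 80.3
```

>>> play_rows(
  motion=[0,0,0,0,0,-0.1,0,0,0,-1,0,0,0,0,0,0,-8,0,0,0,0,0,0,-15,0,0,0,0,0,0,-20,0,0,0,0,0,0,-30,0,0,0,0,0,0,-27,0,0,0,0],
)

```text
time: 15.8
tool_pos: [0.4954, -0.0797, 0.1855]
orientation: [0.903, 0.43, -0.001, -0.001]
wrist_force: [0.5, 0.8, -0.9]
grip_width: 0.0106
gripper_force: 79.4
```

```bash
python3 go.py .520 .161 .13 -39 8 0; cat > look.py <<'E'
# overlay expected tray outline in both views: python3 look.py name
import sys; from h import *
c=np.array([.5257,.1957]);u=np.array([.9877,-.1565]);v=np.array([.1565,.9877])
K=[np.r_[c+a*u+b*v,.036] for a,b in((.12,.08),(.12,-.08),(-.12,-.08),(-.12,.08))]
O=[]
for n,(x0,y0) in(('top',(140,130)),('side',(150,120))):
    im=bot.snapshot(n);np.save(f'pics/{sys.argv[1]}_{n}.npy',im)
    k=cv2.resize(np.ascontiguousarray(im[y0:y0+150,x0:x0+130,::-1]),None,fx=3,fy=3,interpolation=cv2.INTER_CUBIC)
    for q in proj(n,K): cv2.circle(k,tuple(int(round(t)) for t in (q+.5-[x0,y0])*3),3,(0,255,0),1)
    O.append(k)
cv2.imwrite(f'pics/{sys.argv[1]}.png',np.hstack(O))
E
python3 look.py l1
```

```text
P [ 0.4954 -0.0797  0.1855] yaw -39.061335090519485 q6 0.36948535217916095 F [ 0.498   0.7593 -0.8769] w 0.010584716878282335
--
25.3,-16.6,6.9,0,0,-0.0001,0,
25.3,-16.6,6.9,0,0,-0.0001,0,
25.3,-16.6,6.9,0,0,-0.0001,0,
25.3,-16.6,6.9,0,0,-0.0001,0,
25.3,-16.6,6.9,0,0,-0.0001,0,
25.3,-16.6,6.9,0,0,-0.0001,0,
25.3,-16.6,6.9,0,0,-0.0001,0,
25.3,-16.5,6.9,0,0,-0.0001,0,
```

View pics/l1.png

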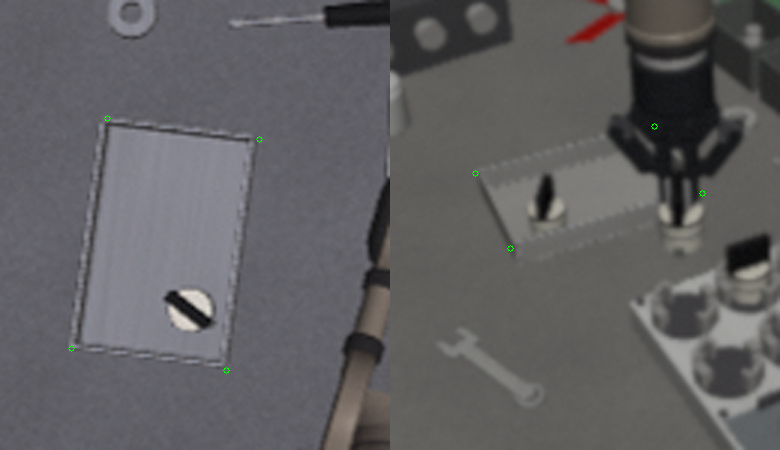

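Filter 4 stands in the tray at top-view crop (190,310), and the tray outline hasn't moved. I'll carry the second filter over.

>>> play_rows(
  motion=[25.1,-18,4,0,0,0,0,25.1,-18,4,0,0,0,0,25.1,-18,4,0,0,0,0,25.1,-18,4,0,0,0,0,25.1,-18,5,0,0,0,0,25.1,-17,10,0,0,0,0,25.1,-17,10,0,0,0,0,25.1,-17,10,0,0,0,0],
)

```text
time: 16.57
tool_pos: [0.5116, 0.1663, 0.1322]
orientation: [0.903, 0.43, -0.001, -0.0]
wrist_force: [-0.1, -0.2, -1.7]
grip_width: 0.0101
gripper_force: 79.4
```

```bash
python3 go.py .525 .164 .052 -39 4 0
```

```text
P [0.5116 0.1663 0.1322] yaw -39.021022662304574 q6 0.8529356418798388 F [-0.0547 -0.2467 -1.692 ] w 0.010120060346608896
--
1.7,3,20.1,0,0,-0.0001,0,
1.7,3,20.1,0,0,-0.0001,0,
1.7,3,20.1,0,0,-0.0001,0,
1.7,3,20.1,0,0,-0.0001,0,
```

>>> play_rows(
  motion=[1.7,2.2,20,0,0,0,0,1.7,2.2,20,0,0,0,0,1.7,2.2,20,0,0,0,0,1.7,2.2,15,0,0,0,0,0,0,4,0,0,0,0,0,0,0,0,0,0,0],
)

```text
time: 17.07
tool_pos: [0.5221, 0.1645, 0.0526]
orientation: [0.902, 0.431, -0.002, -0.001]
wrist_force: [0.2, -0.0, -2.1]
grip_width: 0.0105
gripper_force: 79.4
```

>>> play_rows(
  motion=[0,0,3,0,0,0,0,0,0,0,0,0,0,0,0,0,0,0,0,0,0.35,0,0,0,0,0,0,0.35,0,0,-3,0,0,0,0.4,0,0,-25,0,0,0,0.4,0,0,-40,0,0,0,0.7,0,0,-40,0,0,0,0.7],
)

```text
time: 17.73
tool_pos: [0.5227, 0.1646, 0.1603]
orientation: [0.902, 0.431, -0.001, -0.0]
wrist_force: [1.0, 0.1, -0.6]
grip_width: 0.0571
gripper_force: 0.0
```

```bash
python3 go.py .575 -.085 .16 -97 9 0.7
```

```text
P [0.5227 0.1646 0.1603] yaw -38.88004750807885 q6 0.843651884513646 F [ 0.9649  0.1296 -0.6445] w 0.05711264991970906
--
-17.9,21.9,0,0,0,0.1127,0.7,
-15.4,23.8,0,0,0,0.1127,0.7,
-12.6,25.4,0,0,0,0.1127,0.7,
-9.6,26.6,0,0,0,0.1127,0.7,
-6.6,27.6,0,0,0,0.1127,0.7,
-3.4,28.1,0,0,0,0.1127,0.7,
-0.3,28.3,0,0,0,0.1127,0.7,
2.9,28.2,0,0,0,0.1127,0.7,
--
6.1,27.7,0,0,0,0.1127,0.7,
```

>>> play_rows(
  motion=[-17.9,21.9,0,0,0,0.1127,0.7,-15.4,23.8,0,0,0,0.1127,0.7,-12.6,25.4,0,0,0,0.1127,0.7,-9.6,26.6,0,0,0,0.1127,0.7,-6.6,27.6,0,0,0,0.1127,0.7,-3.4,28.1,0,0,0,0.1127,0.7,-0.3,28.3,0,0,0,0.1127,0.7,2.9,28.2,0,0,0,0.1127,0.7],
)

```text
time: 18.4
tool_pos: [0.5702, -0.0585, 0.1601]
orientation: [1.0, -0.007, 0.001, 0.0]
wrist_force: [0.1, -0.6, 0.7]
grip_width: 0.0599
gripper_force: 0.0
```

>>> play_rows(
  motion=[6.1,27.7,0,0,0,0.1127,0.7,0,0,0,0,0,0,0.7],
)

```text
time: 18.57
tool_pos: [0.5769, -0.0897, 0.1599]
orientation: [0.998, -0.066, 0.001, 0.001]
wrist_force: [-1.3, -0.3, -0.4]
grip_width: 0.0599
gripper_force: 0.0
```

```bash
python3 go.py .575 -.085 .084 -97 5 0.7
```

```text
P [ 0.5769 -0.0897  0.1599] yaw -97.52861064314722 q6 1.4181657799475074 F [-1.3447 -0.3424 -0.4175] w 0.059939380516959476
--
-0.5,-0.9,15.2,0,0,-0.0018,0.7,
-0.5,-0.9,15.2,0,0,-0.0018,0.7,
-0.5,-0.9,15.2,0,0,-0.0018,0.7,
-0.5,-0.9,15.2,0,0,-0.0018,0.7,
-0.5,-0.9,15.2,0,0,-0.0018,0.7,
```

>>> play_rows(
  motion=[-0.2,-0.3,15.2,0,0,0,0.7,-0.2,-0.3,15.2,0,0,0,0.7,-0.2,-0.3,15.2,0,0,0,0.7,0,0,15.2,0,0,0,0.7,0,0,15.2,0,0,0,0.7,0,0,0,0,0,0,0,0,0,0,0,0,0,0,0,0,0,0,0,0,0],
)

```text
time: 19.23
tool_pos: [0.576, -0.0837, 0.0844]
orientation: [0.998, -0.061, 0.001, 0.0]
wrist_force: [1.3, -1.2, -0.3]
grip_width: 0.024
gripper_force: 0.0
```

>>> play_rows(
  motion=[0,0,0,0,0,0,0,0,0,0,0,0,0,0,0,0,0,0,0,0,0,0,0,0,0,0,0,0],
)

```text
time: 19.57
tool_pos: [0.5763, -0.084, 0.0847]
orientation: [0.998, -0.061, 0.001, 0.0]
wrist_force: [-0.6, 0.1, 6.7]
grip_width: 0.0103
gripper_force: 79.1
```

```bash
python3 go.py .575 -.085 .084 -39 9 0
```

```text
P [ 0.5763 -0.084   0.0847] yaw -96.98355011645491 q6 1.416064413575659 F [-0.5621  0.1435  6.6612] w 0.010317713783180464
--
-0.1,0.1,0.1,0,0,-0.1124,0,
-0.1,0.1,0.1,0,0,-0.1124,0,
-0.2,0.1,0.1,0,0,-0.1124,0,
-0.2,0.1,0.1,0,0,-0.1124,0,
-0.2,0.1,0.1,0,0,-0.1124,0,
-0.2,0,0.1,0,0,-0.1124,0,
-0.2,0,0.1,0,0,-0.1124,0,
-0.2,-0,0.1,0,0,-0.1124,0,
--
-0.2,-0,0.1,0,0,-0.1124,0,
```

>>> play_rows(
  motion=[-0.2,0,0,0,0,-0.113,0,-0.2,0,0,0,0,-0.113,0,-0.2,0,0,0,0,-0.113,0,-0.2,0,0,0,0,-0.113,0,-0.2,0,0,0,0,-0.113,0,-0.2,0,0,0,0,-0.113,0,0,0,0,0,0,-0.113,0,0,0,0,0,0,-0.113,0],
)

```text
time: 20.23
tool_pos: [0.5752, -0.0836, 0.0847]
orientation: [0.923, 0.384, 0.001, 0.0]
wrist_force: [0.4, 2.1, 7.1]
grip_width: 0.0108
gripper_force: 79.2
```

>>> play_rows(
  motion=[0,0,0,0,0,-0.11,0,0,0,-1,0,0,0,0,0,0,-8,0,0,0,0,0,0,-15,0,0,0,0,0,0,-20,0,0,0,0,0,0,-30,0,0,0,0,0,0,-27,0,0,0,0],
)

```text
time: 20.82
tool_pos: [0.5736, -0.084, 0.1853]
orientation: [0.903, 0.43, -0.001, -0.0]
wrist_force: [0.8, -1.1, -1.3]
grip_width: 0.0103
gripper_force: 78.7
```

```bash
cat > chk.py <<'E'
# tray shift against first frame: outline match of rim brightness edges, search dx,dy,dyaw
from h import *
im=bot.snapshot('top');g=cv2.GaussianBlur(cv2.cvtColor(im,cv2.COLOR_RGB2GRAY),(0,0),1).astype(np.float32)
best=[]
e=np.hypot(cv2.Sobel(g,5,1,0),cv2.Sobel(g,5,0,1))
t=np.linspace(-1,1,60)
O=np.r_[np.c_[.118*t,0*t+.078],np.c_[.118*t,0*t-.078],np.c_[0*t+.118,.078*t],np.c_[0*t-.118,.078*t]]
for a in np.radians(np.arange(-17,0,1)):
    c,s=np.cos(a),np.sin(a);Q=O@np.array([[c,s],[-s,c]])
    for dx in np.arange(-60,61,3):
        for dy in np.arange(-60,61,3):
            P=np.c_[Q+[.5257+dx/1e3,.1957+dy/1e3],np.full(len(Q),.036)];uv=np.round(proj('top',P)).astype(int)
            best.append((np.minimum(e[uv[:,1],uv[:,0]],60).mean(),dx,dy,round(np.degrees(a))))
best.sort(reverse=True);print('tray shift',best[:3])
E
python3 go.py .594 .155 .13 -39 8 0;python3 chk.py
```

```text
P [ 0.5736 -0.084   0.1853] yaw -39.062060475843936 q6 0.4042268008836302 F [ 0.7824 -1.0951 -1.2628] w 0.01030996042495001
--
24.8,-16.8,6.9,0,0,-0.0001,0,
24.8,-16.8,6.9,0,0,-0.0001,0,
24.8,-16.8,6.9,0,0,-0.0001,0,
24.8,-16.8,6.9,0,0,-0.0001,0,
24.8,-16.8,6.9,0,0,-0.0001,0,
24.8,-16.8,6.9,0,0,-0.0001,0,
24.8,-16.8,6.9,0,0,-0.0001,0,
24.8,-16.8,6.9,0,0,-0.0001,0,
tray shift [(np.float32(47.864983), np.int64(9), np.int64(0), -8), (np.float32(47.180557), np.int64(6), np.int64(0), -8), (np.float32(46.240097), np.int64(9), np.int64(0), -9)]
```

>>> play_rows(
  motion=[24.8,-17.5,4,0,0,0,0,24.8,-17.5,4,0,0,0,0,24.8,-17.5,4,0,0,0,0,24.8,-17.5,4,0,0,0,0,24.8,-17.5,5,0,0,0,0,24.8,-17,10,0,0,0,0,24.8,-17,10,0,0,0,0,24.8,-17,10,0,0,0,0],
)

```text
time: 21.53
tool_pos: [0.5907, 0.1587, 0.133]
orientation: [0.903, 0.43, -0.0, 0.0]
wrist_force: [0.1, 0.7, -2.4]
grip_width: 0.0105
gripper_force: 78.7
```

```bash
python3 go.py .594 .155 .052 -39 4 0
```

```text
P [0.5907 0.1587 0.133 ] yaw -39.05002647040235 q6 0.8188743565225578 F [ 0.0616  0.68   -2.4416] w 0.010500717515477247
--
-0.2,1.2,20.2,0,0,-0.0002,0,
-0.2,1.2,20.2,0,0,-0.0002,0,
-0.2,1.2,20.2,0,0,-0.0002,0,
-0.2,1.2,20.2,0,0,-0.0002,0,
```

>>> play_rows(
  motion=[0,1,20,0,0,0,0,0,1,20,0,0,0,0,0,1,20,0,0,0,0,0,1,15,0,0,0,0,0,0,4,0,0,0,0,0,0,3,0,0,0,0,0,0,0,0,0,0,0],
)

```text
time: 22.12
tool_pos: [0.5941, 0.1548, 0.0513]
orientation: [0.902, 0.431, -0.0, -0.0]
wrist_force: [0.7, -1.2, -1.2]
grip_width: 0.0107
gripper_force: 78.6
```

>>> play_rows(
  motion=[0,0,0,0,0,0,0.35,0,0,0,0,0,0,0.35,0,0,-3,0,0,0,0.4,0,0,-25,0,0,0,0.4,0,0,-40,0,0,0,0.7,0,0,-40,0,0,0,0.7],
)

```text
time: 22.62
tool_pos: [0.5934, 0.1547, 0.1605]
orientation: [0.902, 0.431, -0.001, -0.0]
wrist_force: [1.5, -0.2, 0.5]
grip_width: 0.0576
gripper_force: 0.0
```

```bash
python3 go.py .653 -.090 .16 -96.5 9 0.7; python3 look.py l2
```

```text
P [0.5934 0.1547 0.1605] yaw -38.90023055000503 q6 0.8090506083604836 F [ 1.5441 -0.1715  0.4706] w 0.0576306960609243
--
-17,22.2,0.1,0,0,0.1117,0.7,
-14.4,24,0.1,0,0,0.1117,0.7,
-11.7,25.4,0.1,0,0,0.1117,0.7,
-8.7,26.6,0.1,0,0,0.1117,0.7,
-5.7,27.4,0.1,0,0,0.1117,0.7,
-2.6,27.9,0.1,0,0,0.1117,0.7,
0.5,28,0.1,0,0,0.1117,0.7,
3.6,27.8,0.1,0,0,0.1117,0.7,
--
6.7,27.2,0.1,0,0,0.1117,0.7,
```

View pics/l2.png

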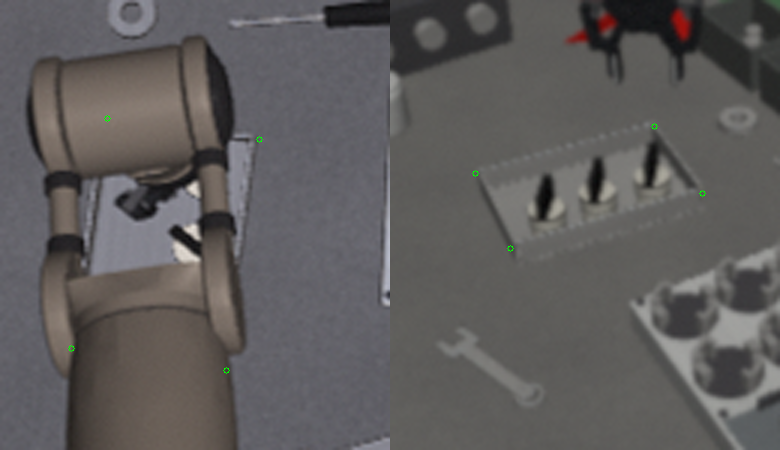

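Three filters stand in the tray, at side-crop (546,205), (597,185) and (652,168). Filter 3 is next.

>>> play_rows(
  motion=[-17,22.2,0,0,0,0.1117,0.7,-14.4,24,0,0,0,0.1117,0.7,-11.7,25.4,0,0,0,0.1117,0.7,-8.7,26.6,0,0,0,0.1117,0.7,-5.7,27.4,0,0,0,0.1117,0.7,-2.6,27.9,0,0,0,0.1117,0.7,0.5,28,0,0,0,0.1117,0.7,3.6,27.8,0,0,0,0.1117,0.7],
)

```text
time: 23.38
tool_pos: [0.6475, -0.0641, 0.16]
orientation: [1.0, -0.004, 0.001, 0.0]
wrist_force: [-0.4, -0.4, -1.2]
grip_width: 0.0597
gripper_force: 0.0
```

>>> play_rows(
  motion=[6.7,27.2,0,0,0,0.1117,0.7,0,0,0,0,0,0,0.7,0,0,0,0,0,0,0.7],
)

```text
time: 23.63
tool_pos: [0.6539, -0.0915, 0.1594]
orientation: [0.998, -0.058, 0.0, -0.0]
wrist_force: [-1.0, 0.4, -0.1]
grip_width: 0.06
gripper_force: 0.0
```

```bash
python3 go.py .653 -.0895 .084 -96.5 5 0.7
```

```text
P [ 0.6539 -0.0915  0.1594] yaw -96.59348626831655 q6 1.4307780729560424 F [-0.971   0.4384 -0.1403] w 0.0600054922292475
--
-0.2,-0.4,15.1,0,0,-0.0003,0.7,
-0.2,-0.4,15.1,0,0,-0.0003,0.7,
-0.2,-0.4,15.1,0,0,-0.0003,0.7,
-0.2,-0.4,15.1,0,0,-0.0003,0.7,
-0.2,-0.4,15.1,0,0,-0.0003,0.7,
```

>>> play_rows(
  motion=[0,-0.3,15.1,0,0,0,0.7,0,-0.3,15.1,0,0,0,0.7,0,-0.3,15.1,0,0,0,0.7,0,0,15,0,0,0,0.7,0,0,15,0,0,0,0.7,0,0,0,0,0,0,0,0,0,0,0,0,0,0,0,0,0,0,0,0,0],
)

```text
time: 24.3
tool_pos: [0.6545, -0.0883, 0.0852]
orientation: [0.998, -0.056, 0.001, 0.0]
wrist_force: [-0.2, 0.3, 0.5]
grip_width: 0.0239
gripper_force: 0.0
```

>>> play_rows(
  motion=[0,0,0,0,0,0,0,0,0,0,0,0,0,0,0,0,0,0,0,0,0,0,0,0,0,0,0,0],
)

```text
time: 24.63
tool_pos: [0.6547, -0.089, 0.0854]
orientation: [0.998, -0.057, 0.001, -0.0]
wrist_force: [0.1, 1.3, 6.6]
grip_width: 0.0106
gripper_force: 81.0
```

>>> play_rows(
  motion=[-0.1,0,0,0,0,-0.113,0,-0.1,0,0,0,0,-0.113,0,-0.1,0,0,0,0,-0.113,0,-0.1,0,0,0,0,-0.113,0,-0.1,0,0,0,0,-0.113,0,0,0,0,0,0,-0.113,0,0,0,0,0,0,-0.113,0,0,0,0,0,0,-0.113,0],
)

```text
time: 25.3
tool_pos: [0.6546, -0.0885, 0.0854]
orientation: [0.922, 0.388, 0.002, 0.0]
wrist_force: [1.1, 3.1, 5.1]
grip_width: 0.0101
gripper_force: 80.9
```

```bash
python3 go.py .653 -.0895 .084 -39 1 0
```

```text
P [ 0.6546 -0.0885  0.0854] yaw -44.38198882156968 q6 0.5228266291640343 F [1.0648 3.11   5.0753] w 0.01013384798098664
--
-1.8,-0.4,1.4,0,0,-0.0939,0,
```

>>> play_rows(
  motion=[0,0,0,0,0,-0.11,0,0,0,-1,0,0,0,0,0,0,-8,0,0,0,0,0,0,-15,0,0,0,0,0,0,-20,0,0,0,0,0,0,-30,0,0,0,0,0,0,-27,0,0,0,0],
)

```text
time: 25.88
tool_pos: [0.6528, -0.0893, 0.1858]
orientation: [0.901, 0.434, -0.001, -0.0]
wrist_force: [0.9, 0.1, -1.1]
grip_width: 0.0107
gripper_force: 79.9
```

```bash
python3 go.py .569 .229 .14 -39 12 0;python3 chk.py
```

```text
P [ 0.6528 -0.0893  0.1858] yaw -38.56719860208143 q6 0.4212052611319966 F [ 0.8718  0.0531 -1.1089] w 0.010679822109528243
--
16.4,-22,3.8,0,0,0.0006,0,
16.4,-22,3.8,0,0,0.0006,0,
16.4,-22,3.8,0,0,0.0006,0,
16.3,-22,3.8,0,0,0.0006,0,
16.3,-22,3.8,0,0,0.0006,0,
16.3,-22,3.8,0,0,0.0006,0,
16.3,-22.1,3.8,0,0,0.0006,0,
16.3,-22.1,3.8,0,0,0.0006,0,
--
16.3,-22.1,3.8,0,0,0.0006,0,
16.3,-22.1,3.8,0,0,0.0006,0,
16.2,-22.1,3.8,0,0,0.0006,0,
16.2,-22.1,3.8,0,0,0.0006,0,
tray shift [(np.float32(47.63679), np.int64(9), np.int64(0), -8), (np.float32(46.77496), np.int64(6), np.int64(0), -8), (np.float32(46.068295), np.int64(9), np.int64(0), -9)]
```

>>> play_rows(
  motion=[16.4,-22.3,0,0,0,0,0,16.4,-22.3,0,0,0,0,0,16.4,-22.3,0,0,0,0,0,16.4,-22.3,0,0,0,0,0,16.3,-22.3,0,0,0,0,0,16.3,-22.3,0,0,0,0,0,16.3,-22.3,0,0,0,0,0,16.3,-22.3,0,0,0,0,0],
)

```text
time: 26.6
tool_pos: [0.5942, 0.1251, 0.1849]
orientation: [0.901, 0.434, -0.0, 0.0]
wrist_force: [0.5, 0.0, -1.6]
grip_width: 0.0108
gripper_force: 79.9
```

>>> play_rows(
  motion=[16.3,-22.1,12,0,0,0,0,16.3,-22.1,12,0,0,0,0,16.3,-22.1,12,0,0,0,0,16.3,-22.1,12,0,0,0,0],
)

```text
time: 26.93
tool_pos: [0.5654, 0.2311, 0.1365]
orientation: [0.901, 0.434, -0.0, 0.0]
wrist_force: [0.4, 0.6, -1.7]
grip_width: 0.0103
gripper_force: 80.0
```

```bash
python3 go.py .569 .229 .052 -39 4 0;python3 chk.py
```

```text
P [0.5654 0.2311 0.1365] yaw -38.55742947909811 q6 0.9358552522829466 F [ 0.4072  0.5749 -1.6895] w 0.010339504036599343
--
0.1,1,21.1,0,0,0.0019,0,
0.1,1,21.1,0,0,0.0019,0,
0.1,1,21.1,0,0,0.0019,0,
0.1,1,21.1,0,0,0.0019,0,
tray shift [(np.float32(45.17638), np.int64(-6), np.int64(3), -7), (np.float32(44.841057), np.int64(-6), np.int64(3), -8), (np.float32(44.756233), np.int64(-6), np.int64(3), -6)]
```

>>> play_rows(
  motion=[0,1,21,0,0,0,0,0,1,21,0,0,0,0,0,1,21,0,0,0,0,0,1,15,0,0,0,0,0,0,4,0,0,0,0,0,0,3,0,0,0,0,0,0,0,0,0,0,0],
)

```text
time: 27.57
tool_pos: [0.5694, 0.2276, 0.052]
orientation: [0.901, 0.435, -0.0, -0.0]
wrist_force: [-0.4, 0.7, -1.4]
grip_width: 0.0105
gripper_force: 79.7
```

>>> play_rows(
  motion=[0,0,0,0,0,0,0.35,0,0,0,0,0,0,0.35,0,0,-3,0,0,0,0.4,0,0,-25,0,0,0,0.4,0,0,-40,0,0,0,0.7,0,0,-40,0,0,0,0.7],
)

```text
time: 28.07
tool_pos: [0.5685, 0.2276, 0.1611]
orientation: [0.9, 0.435, -0.001, -0.0]
wrist_force: [1.4, 0.6, 0.8]
grip_width: 0.0574
gripper_force: 0.0
```

```bash
python3 go.py .647 -.183 .16 -92 14 0.7
```

```text
P [0.5685 0.2276 0.1611] yaw -38.39642428671142 q6 0.9257499484718723 F [1.4173 0.5559 0.7768] w 0.05737592104384103
--
-19.5,22.6,0.1,0,0,0.0668,0.7,
-17.9,23.9,0.1,0,0,0.0668,0.7,
-16.3,25,0.1,0,0,0.0668,0.7,
-14.6,26,0.1,0,0,0.0668,0.7,
-12.8,27,0.1,0,0,0.0668,0.7,
-11,27.8,0.1,0,0,0.0668,0.7,
-9.1,28.4,0.1,0,0,0.0668,0.7,
-7.2,29,0.1,0,0,0.0668,0.7,
--
-5.3,29.4,0.1,0,0,0.0668,0.7,
-3.3,29.7,0.1,0,0,0.0668,0.7,
-1.3,29.8,0.1,0,0,0.0668,0.7,
0.7,29.8,0.1,0,0,0.0668,0.7,
2.7,29.7,0.1,0,0,0.0668,0.7,
4.7,29.5,0.1,0,0,0.0668,0.7,
```

>>> play_rows(
  motion=[-19.5,22.6,0,0,0,0.0668,0.7,-17.9,23.9,0,0,0,0.0668,0.7,-16.3,25,0,0,0,0.0668,0.7,-14.6,26,0,0,0,0.0668,0.7,-12.8,27,0,0,0,0.0668,0.7,-11,27.8,0,0,0,0.0668,0.7,-9.1,28.4,0,0,0,0.0668,0.7,-7.2,29,0,0,0,0.0668,0.7],
)

```text
time: 28.73
tool_pos: [0.6147, -0.0083, 0.1612]
orientation: [0.984, 0.18, 0.001, 0.0]
wrist_force: [-0.1, -0.0, -0.2]
grip_width: 0.0596
gripper_force: 0.0
```

>>> play_rows(
  motion=[-5.3,29.4,0,0,0,0.0668,0.7,-3.3,29.7,0,0,0,0.0668,0.7,-1.3,29.8,0,0,0,0.0668,0.7,0.7,29.8,0,0,0,0.0668,0.7,2.7,29.7,0,0,0,0.0668,0.7,4.7,29.5,0,0,0,0.0668,0.7,0,0,0,0,0,0,0.7,0,0,0,0,0,0,0.7],
)

```text
time: 29.4
tool_pos: [0.648, -0.1845, 0.1605]
orientation: [1.0, -0.018, 0.0, 0.0]
wrist_force: [-0.5, 1.0, -0.5]
grip_width: 0.06
gripper_force: 0.0
```

```bash
python3 go.py .647 -.183 .084 -92 5 0.7
```

```text
P [ 0.648  -0.1845  0.1605] yaw -92.11445321043537 q6 1.2165506690015375 F [-0.4844  1.0356 -0.4835] w 0.060047006802367284
--
-0.2,-0.3,15.3,0,0,-0.0004,0.7,
-0.2,-0.3,15.3,0,0,-0.0004,0.7,
-0.2,-0.3,15.3,0,0,-0.0004,0.7,
-0.2,-0.3,15.3,0,0,-0.0004,0.7,
-0.2,-0.3,15.3,0,0,-0.0004,0.7,
```

>>> play_rows(
  motion=[0,-0.2,15.3,0,0,0,0.7,0,-0.2,15.3,0,0,0,0.7,0,-0.2,15.3,0,0,0,0.7,0,0,15.3,0,0,0,0.7,0,0,15,0,0,0,0.7,0,0,0,0,0,0,0,0,0,0,0,0,0,0,0,0,0,0,0,0,0],
)

```text
time: 30.07
tool_pos: [0.6487, -0.1815, 0.0852]
orientation: [1.0, -0.017, 0.001, 0.0]
wrist_force: [0.1, -0.0, -0.5]
grip_width: 0.0242
gripper_force: 0.0
```

>>> play_rows(
  motion=[0,0,0,0,0,0,0,0,0,0,0,0,0,0,0,0,0,0,0,0,0,0,0,0,0,0,0,0],
)

```text
time: 30.4
tool_pos: [0.6488, -0.1822, 0.0853]
orientation: [1.0, -0.017, 0.001, 0.0]
wrist_force: [0.4, 0.7, 6.0]
grip_width: 0.0103
gripper_force: 81.8
```

>>> play_rows(
  motion=[-0.1,0,0,0,0,-0.116,0,-0.1,0,0,0,0,-0.116,0,-0.1,0,0,0,0,-0.116,0,-0.1,0,0,0,0,-0.116,0,-0.1,0,0,0,0,-0.116,0,0,0,0,0,0,-0.116,0,0,0,0,0,0,-0.116,0,0,0,0,0,0,-0.116,0],
)

```text
time: 31.07
tool_pos: [0.6482, -0.1815, 0.0853]
orientation: [0.901, 0.435, 0.001, 0.0]
wrist_force: [-0.3, 3.6, 6.4]
grip_width: 0.0107
gripper_force: 81.9
```

```bash
python3 go.py .647 -.183 .084 -39 1 0
```

```text
P [ 0.6482 -0.1815  0.0853] yaw -38.47753072993264 q6 0.28344641723149405 F [-0.2893  3.6364  6.3729] w 0.010736559826835752
--
-2,-0,1.3,0,0,0.0091,0,
```

>>> play_rows(
  motion=[0,0,0,0,0,0,0,0,0,-1,0,0,0,0,0,0,-8,0,0,0,0,0,0,-15,0,0,0,0,0,0,-20,0,0,0,0,0,0,-30,0,0,0,0,0,0,-27,0,0,0,0],
)

```text
time: 31.65
tool_pos: [0.6469, -0.1822, 0.1856]
orientation: [0.902, 0.432, -0.001, -0.001]
wrist_force: [0.9, 0.0, -0.8]
grip_width: 0.0102
gripper_force: 80.7
```

```bash
python3 go.py .498 .239 .14 -39 14 0;python3 chk.py; python3 look.py l3
```

```text
P [ 0.6469 -0.1822  0.1856] yaw -38.83469645495316 q6 0.2893594978363732 F [ 0.9275  0.0106 -0.7679] w 0.010247947624714548
--
16.8,-27.2,3.3,0,0,0.0002,0,
16.8,-27.2,3.3,0,0,0.0002,0,
16.8,-27.2,3.3,0,0,0.0002,0,
16.8,-27.2,3.3,0,0,0.0002,0,
16.7,-27.2,3.3,0,0,0.0002,0,
16.7,-27.2,3.3,0,0,0.0002,0,
16.7,-27.2,3.3,0,0,0.0002,0,
16.7,-27.2,3.3,0,0,0.0002,0,
--
16.7,-27.2,3.3,0,0,0.0002,0,
16.7,-27.2,3.3,0,0,0.0002,0,
16.7,-27.2,3.3,0,0,0.0002,0,
16.7,-27.2,3.3,0,0,0.0002,0,
16.7,-27.2,3.3,0,0,0.0002,0,
16.7,-27.2,3.3,0,0,0.0002,0,
tray shift [(np.float32(48.04895), np.int64(9), np.int64(0), -8), (np.float32(47.755306), np.int64(6), np.int64(0), -8), (np.float32(47.077614), np.int64(-6), np.int64(3), -8)]
```

View pics/l3.png

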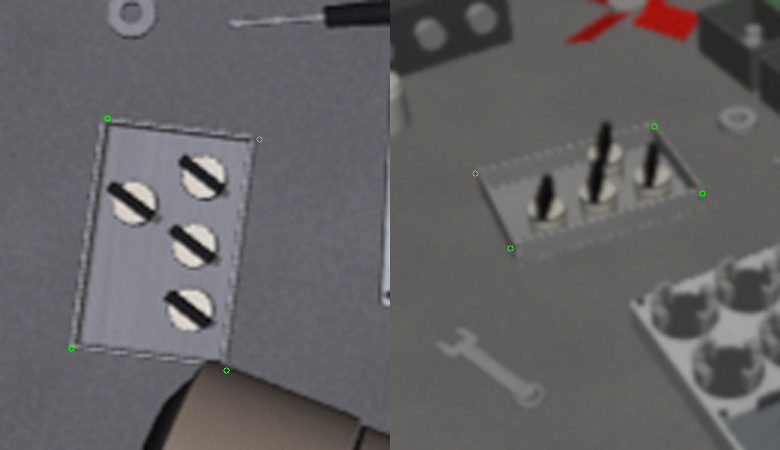

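Four filters stand in the tray at top-crop (190,310), (195,245), (204,176) and (134,203), and there's free space at about (125,275). I'll put the fifth there.

>>> play_rows(
  motion=[17,-27.6,0,0,0,0,0,17,-27.6,0,0,0,0,0,17,-27.6,0,0,0,0,0,17,-27.6,0,0,0,0,0,17,-27.6,0,0,0,0,0,17,-27.6,0,0,0,0,0,17,-27.6,0,0,0,0,0,17,-27.6,0,0,0,0,0],
)

```text
time: 32.47
tool_pos: [0.5589, 0.0634, 0.1832]
orientation: [0.902, 0.432, -0.001, -0.001]
wrist_force: [0.0, 1.2, -1.6]
grip_width: 0.0107
gripper_force: 80.7
```

>>> play_rows(
  motion=[16.7,-27.6,0,0,0,0,0,16.7,-27.6,0,0,0,0,0,16.7,-27.6,10,0,0,0,0,16.7,-27.6,13,0,0,0,0,16.7,-27.6,13,0,0,0,0,16.7,-27.6,13,0,0,0,0],
)

```text
time: 32.97
tool_pos: [0.4927, 0.2449, 0.1339]
orientation: [0.902, 0.432, -0.001, -0.0]
wrist_force: [0.9, -0.4, -1.7]
grip_width: 0.0101
gripper_force: 80.8
```

```bash
python3 go.py .495 .238 .052 -39 4 0
```

```text
P [0.4927 0.2449 0.1339] yaw -38.82666766198389 q6 0.9997282896708815 F [ 0.9371 -0.3713 -1.6863] w 0.010076754746032783
--
-1,1.5,20.5,0,0,0.0008,0,
-1,1.5,20.5,0,0,0.0008,0,
-1,1.5,20.5,0,0,0.0008,0,
-1,1.5,20.5,0,0,0.0008,0,
```

>>> play_rows(
  motion=[-0.6,1,20.5,0,0,0,0,-0.6,1,20.5,0,0,0,0,-0.6,1,20.5,0,0,0,0,-0.6,1,15,0,0,0,0,0,0,4,0,0,0,0,0,0,2,0,0,0,0,0,0,0,0,0,0,0],
)

```text
time: 33.55
tool_pos: [0.4957, 0.2395, 0.0528]
orientation: [0.902, 0.432, -0.001, -0.0]
wrist_force: [-0.5, -0.6, -2.0]
grip_width: 0.0103
gripper_force: 80.6
```

>>> play_rows(
  motion=[0,0,0,0,0,0,0.35,0,0,0,0,0,0,0.35,0,0,-3,0,0,0,0.4,0,0,-25,0,0,0,0.4,0,0,-40,0,0,0,0.6,0,0,-40,0,0,0,0.6],
)

```text
time: 34.05
tool_pos: [0.4953, 0.2394, 0.1625]
orientation: [0.902, 0.432, -0.001, -0.0]
wrist_force: [0.6, 0.2, 0.1]
grip_width: 0.051
gripper_force: 0.0
```

```bash
python3 go.py .5925 -.2735 .15 -3.84 16 0.6
```

```text
P [0.4953 0.2394 0.1625] yaw -38.80398776766844 q6 0.988067308104182 F [0.6035 0.1952 0.1195] w 0.050996436561882
--
-21.2,24.8,0.8,0,0,-0.0381,0.6,
-22.1,24,0.8,0,0,-0.0381,0.6,
-23,23.1,0.8,0,0,-0.0381,0.6,
-23.9,22.2,0.8,0,0,-0.0381,0.6,
-24.7,21.3,0.8,0,0,-0.0381,0.6,
-25.5,20.4,0.8,0,0,-0.0381,0.6,
-26.3,19.4,0.8,0,0,-0.0381,0.6,
-27,18.4,0.8,0,0,-0.0381,0.6,
--
-27.7,17.3,0.8,0,0,-0.0381,0.6,
-28.3,16.2,0.8,0,0,-0.0381,0.6,
-28.9,15.2,0.8,0,0,-0.0381,0.6,
-29.4,14,0.8,0,0,-0.0381,0.6,
-30,12.9,0.8,0,0,-0.0381,0.6,
-30.4,11.8,0.8,0,0,-0.0381,0.6,
-30.9,10.6,0.8,0,0,-0.0381,0.6,
-31.2,9.4,0.8,0,0,-0.0381,0.6,
```

>>> play_rows(
  motion=[-21.2,24.8,0.8,0,0,-0.0381,0.6,-22.1,24,0.8,0,0,-0.0381,0.6,-23,23.1,0.8,0,0,-0.0381,0.6,-23.9,22.2,0.8,0,0,-0.0381,0.6,-24.7,21.3,0.8,0,0,-0.0381,0.6,-25.5,20.4,0.8,0,0,-0.0381,0.6,-26.3,19.4,0.8,0,0,-0.0381,0.6,-27,18.4,0.8,0,0,-0.0381,0.6],
)

```text
time: 34.72
tool_pos: [0.5448, -0.0186, 0.1559]
orientation: [0.825, 0.565, 0.001, 0.001]
wrist_force: [0.4, -0.5, 0.1]
grip_width: 0.0513
gripper_force: 0.0
```

>>> play_rows(
  motion=[-27.7,17.3,0.8,0,0,-0.0381,0.6,-28.3,16.2,0.8,0,0,-0.0381,0.6,-28.9,15.2,0.8,0,0,-0.0381,0.6,-29.4,14,0.8,0,0,-0.0381,0.6,-30,12.9,0.8,0,0,-0.0381,0.6,-30.4,11.8,0.8,0,0,-0.0381,0.6,-30.9,10.6,0.8,0,0,-0.0381,0.6,-31.2,9.4,0.8,0,0,-0.0381,0.6],
)

```text
time: 35.38
tool_pos: [0.5932, -0.2751, 0.1495]
orientation: [0.73, 0.683, 0.0, 0.001]
wrist_force: [1.4, -0.0, -0.5]
grip_width: 0.0513
gripper_force: 0.0
```

```bash
python3 look.py l4; python3 go.py .5925 -.2725 .066 -3.84 6 0.6
```

```text
P [ 0.5931 -0.2785  0.1489] yaw -4.068599460015535 q6 -0.48387021360942484 F [-0.0773  1.3298 -0.22  ] w 0.051143957980696333
--
1,-0.2,13.8,0,0,-0.0007,0.6,
1,-0.2,13.8,0,0,-0.0007,0.6,
1,-0.2,13.8,0,0,-0.0007,0.6,
1,-0.2,13.8,0,0,-0.0007,0.6,
1,-0.2,13.8,0,0,-0.0007,0.6,
1,-0.2,13.8,0,0,-0.0007,0.6,
```

View pics/l4.png

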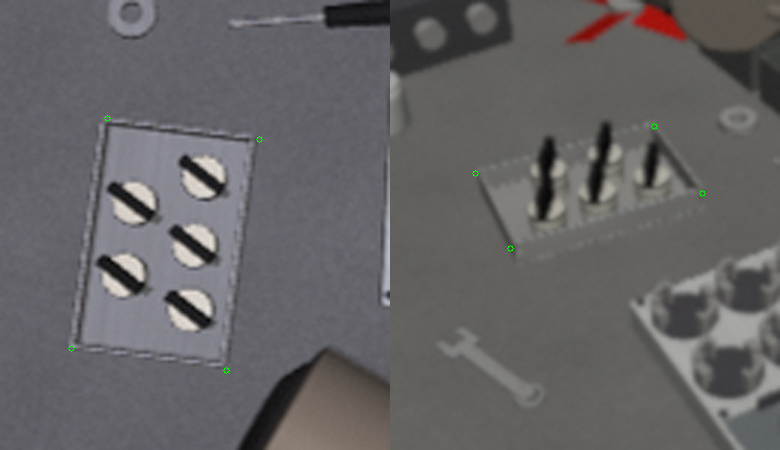

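All five filters stand in the tray: top-crop (190,310), (195,245), (204,176), (134,203) and (123,275). Now I'll close the catch.

>>> play_rows(
  motion=[0.4,-0.2,13.8,0,0,0,0.6,0.4,0,13.8,0,0,0,0.6,0.4,0,13.8,0,0,0,0.6,0.4,0,13.8,0,0,0,0.6,0.4,0,13.8,0,0,0,0.6,0.4,0,13.8,0,0,0,0.6,0,0,0,0,0,0,0,0,0,0,0,0,0,0],
  squeeze=60,
)

```text
time: 36.15
tool_pos: [0.5928, -0.2703, 0.0658]
orientation: [0.731, 0.683, -0.0, -0.0]
wrist_force: [0.2, -0.1, 0.1]
grip_width: 0.0279
gripper_force: 0.0
```

>>> play_rows(
  motion=[0,0,0,0,0,0,0,0,0,0,0,0,0,0,0,0,0,0,0,0,0,0,0,0,0,0,0,0],
)

```text
time: 36.48
tool_pos: [0.5927, -0.2709, 0.0672]
orientation: [0.731, 0.683, -0.0, 0.0]
wrist_force: [-5.7, 1.9, 5.7]
grip_width: 0.0109
gripper_force: 59.8
```

>>> play_rows(
  motion=[0,-8,0,0,0,0,0,0,-10,0,0,0,0,0,0,-10,0,0,0,0,0,0,-10,0,0,0,0,0,0,-10,0,0,0,0,0,0,-10,0,0,0,0,0,0,-7,0,0,0,0,0,0,-4,0,0,0,0,0],
)

```text
time: 37.15
tool_pos: [0.5275, -0.2665, 0.0673]
orientation: [0.731, 0.682, 0.003, 0.004]
wrist_force: [24.2, 5.1, -6.8]
grip_width: 0.0111
gripper_force: 58.8
```

>>> play_rows(
  motion=[0,0,0,0,0,0,0,0,0,0,0,0,0,0],
)

```text
time: 37.32
tool_pos: [0.5277, -0.2665, 0.0672]
orientation: [0.731, 0.683, 0.002, 0.004]
wrist_force: [10.6, 4.0, 1.9]
grip_width: 0.0109
gripper_force: 60.2
```

>>> play_rows(
  motion=[0,0,0,0,0,0,0.6,0,0,0,0,0,0,0.6,0,0,0,0,0,0,0.6,0,0,0,0,0,0,0.6,0,0,-20,0,0,0,0.6,0,0,-40,0,0,0,0.6,0,0,-40,0,0,0,0.6,0,0,-40,0,0,0,0.6],
)

```text
time: 37.98
tool_pos: [0.5234, -0.2663, 0.2068]
orientation: [0.731, 0.683, -0.0, -0.001]
wrist_force: [1.3, -0.9, 0.5]
grip_width: 0.0512
gripper_force: 0.0
```

>>> play_rows(
  motion=[0,0,0,0,0,0,0.6,0,0,0,0,0,0,0.6,0,0,0,0,0,0,0.6],
)

```text
time: 38.23
tool_pos: [0.5236, -0.2662, 0.2051]
orientation: [0.731, 0.683, -0.0, -0.0]
wrist_force: [0.9, -0.5, -0.6]
grip_width: 0.051
gripper_force: 0.0
```

```bash
python3 - <<'E'
from h import *
im=bot.snapshot('side');cv2.imwrite('pics/f.png',cv2.resize(im[110:300,130:370,::-1],None,fx=3,fy=3,interpolation=cv2.INTER_CUBIC))
p=np.load('rig.npy')
a=np.load('pics/side0.npy').astype(int)[240:285,250:310];print(np.abs(a-im[240:285,250:310]).max(2).mean(), bot.get_state()['tool_pos'])
E
```

```text
7.167777777777777 [ 0.5233 -0.266   0.2042]
```

View pics/f.png

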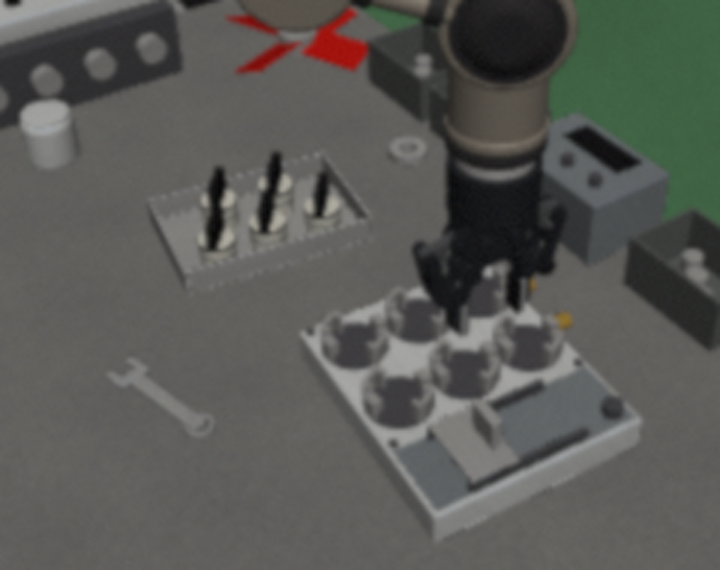

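The final view shows the catch shut at crop (475,440), all bays empty, five filters in the tray at about (265,210), the nut in place and the gripper clear.

```bash
python3 -c "
from plant import bot
print(bot.job_done())"
```

```text
the job is handed in; nothing more can be done
None
```

I vented the rig first, stood all five fitted filters (bay 5 was empty) in the drain tray, slid the catch fully back over the button, and handed the job in at about 38 s of the 210 s limit.

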